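Load a pulley on the inspection stand with its arbor

ROBOT

A 6-joint arm with a two-finger parallel gripper is mounted at the origin on the work surface. World frame = base frame: x ahead of the robot, y to its left, z up, the work surface at z = 0. Lengths are in m, angles in degrees, forces in N, time in s.
With the tool pointing down it reaches from about 0.4 to 0.825 m from the base axis. Payload 7 kg.
Tool frame: the origin (TCP) lies midway between the tips of the shut fingers; the grasp point (between the pads) lies 19 mm behind it; x points along the fingers, z is the direction in which the jaws open and shut, and the axes are right-handed (so a half turn about x gives the same grasp; the last joint's range is limited). The gripper opens to 88 mm and grips with 3 to 60 N. Pads are 19 mm wide; open, the fingers measure 130 mm over their backs; the gripper's body (78 mm by 193 mm) begins 47 mm behind the grasp point.
Start: joints at [79.991, 20.546, 0.682, 0, -70.136, -16.507], TCP at [0.301, 0.604, 0.227] pointing down, gripper open.
Joint ranges: [-176.03, 176.03], [-82.01, 121.73], [-58.28, 71.71], [-173.87, 95.51], [-174.79, -0.11], [-173.66, 173.66]. Speed limits (degrees/s): [136.94, 136.94, 172.46, 180, 180, 180].

INTERFACE

Orientations are given as [roll, pitch, yaw] about the fixed x, y, z axes, in that order (R = Rz(yaw) Ry(pitch) Rx(roll)).
In Python, from plant import ctrl gives the robot as it stands.
- The arm moves only by the tool servo_tool, never from a script. Its argument "motion" is a list of rows, each an object with "offset": the shift along the tool's x, y, z in m, a list of three; "roll": the turn about the tool's x in degrees; "claw": the opening, from -1 (shut) to 1 (fully open), so that 0 is half open. In form: [{"offset": [x, y, z], "roll": roll, "claw": claw}, ...]. A call has 1 to 12 rows; each row shifts and turns the commanded pose from where the row before left it, along the tool's axes as they then stand; what a row does not reach is not made up. A row lasts 1/8 s, in which the tool goes at most 62.5 mm and 10.7 degrees, less where a joint would pass 70% of its speed; a pose out of reach is approached as far as the arm can. A call is refused whole if a number of a shift passes 0.0625 or a number of a turn 10.7, either way. A call with a gripper value outside its range is refused whole. The fingers move at their own pace and stop on an object; the grip force is fixed at half the most. Time passes only in rows, so rows that do not move let the fingers close. It gives the time, the measured TCP pose, the force and the opening at its end, in the units of the state.
- ctrl.get_obs(): the state, without advancing time (a new reading comes with each control period).
- ctrl.snapshot(name): name is "scene" or "top"; returns a dict with "frame" (420x560x3 uint8, blue, green, red), "z_map" (420x560 float32, m along the optical axis (not along the pixel's ray), 0 where there is no reading), "mtx" (3x3 intrinsics, pixels), "extrinsics" (4x4, takes a point from camera to world coordinates). Camera axes: x right, y up, looking along -z (the intrinsics and any distortion apply to the point x, -y, -z); pixel columns grow to the right and rows downward; lengths in m; the calibration is good to about 2 mm. A picture is of the moment at which its call begins.
- ctrl.close_job(): hands the job in, once; it reports no verdict.
The state is a dict: "clock": time; "joint_pos": joint angles; "qvel": joint speeds; "tau": joint torques, N m; "tool_pos": TCP position; "orientation": TCP orientation; "force": force on the tool from outside, world axes, zero at the start; "moment": the same for the moment, N m; "opening": finger opening in m.
Only numpy, scipy, OpenCV 4.12 (cv2) and the standard library are available. Lean on these libraries where they do the work, as an engineer would, in place of code of your own. Each camera call takes 0.05 s, during which the arm holds its last target.

TASK

Pick up the arbor by its wooden handle, thread its rod through the bore of the pulley lying in the cradle, and carry the pulley on the rod to the inspection stand without ever touching the pulley with the gripper. Lay the arbor in the stand, rod in the slot and handle in the saddle, slide it forward until the pulley meets the cork pad, and hold it pressed there for a full second with a gentle push of about 8 N (never 20 N, on the pad or in the cradle). Then let go, leaving the arbor and pulley in the stand, and leave the other things on the bench where they are.

Things in the scene. Friction and masses are not known exactly. Their poses are not given: they have to be found in the camera images.
- arbor_grip (a point): Centre of the arbor's handle, half-way up. Arbor: loose, about 160 g; dark wooden square handle 130 long, 20 wide, 30 high, a steel rod of 10 diameter, 95 long, out of the middle of its front face. x points along the rod to its tip, z up. It lies on its 20 mm wide underside. Grip it across the 20 mm width, at the middle or up to 30 mm behind, to keep the gripper clear of the stand's saddle.
- arbor_tip (a point): Tip of the arbor's rod, on the rod's axis; axes as arbor_grip, 160 mm ahead of it in x. The last 9 mm taper to 5 diameter. The rod begins 95 mm behind the tip at the handle's flat front face (20 x 30), which is wider than the pulley's bore and pushes the pulley along.
- pulley_center (a point): Centre of the pulley, half-way along its bore: bare aluminium drum 44 long, two flanges 60 diameter and 6 thick, hub 36 diameter, through bore 13 diameter; 125 to 255 g. x is the axis of the bore; it may be rolled about it. It starts lying in the cradle, bore level, 44 mm up. The larger of the two rollers; the small one standing on end is not wanted.
- cradle: Fixed grey plastic V block holding the pulley, base 84 x 74. Origin on the bench under its middle, z up, x along the V and the bore. The -x end is open: thread from there towards +x. At the +x end two posts, 60 high, faces at x = +24 mm, stop the pulley (1 to 4 mm from its far flange); the gap of 22 between them lets the rod through.
- stand: Fixed grey metal inspection stand, base 126 x 84, 8 high. Origin on the bench, z up, x along the seated arbor from saddle to slotted cheek. With the arbor seated, its rod points to +x, level, its axis 75 mm above the bench over the x axis. Put down with its centre at about x = -10 mm, the pulley is clear of both saddle and pad.
- stand_saddle (a point): Middle of the floor of the stand's saddle, 60 mm up at x = -53 mm of the stand, axes as the stand. A plate 6 thick in x with an open-topped U 26 wide, flared at the top, upper edge about 90 mm up: the front part of the handle rests in it; its friction takes a little of a push along x.
- stand_slot (a point): Middle of the floor of the slot in the stand's cheek, 70 mm up, axes as the stand. The cheek is 16 thick (8 mm either side in x), slot 16 wide, flared, top edge about 103 mm up. Cork pad: two rigid blocks beside the slot, 55 to 91 mm up, standing 3 to 13 mm out of the cheek's saddle side (face at x = +21 to +31 mm of the stand), place not measured: feel for it.
- pulley: The pulley; origin at its centre, as pulley_center.
- arbor: The arbor; origin on the underside of its handle, 15 mm below arbor_grip, same axes.
- small_roller: Bystander: small aluminium roller standing on end, 38 diameter, 26 high. Origin under its middle.
- grease_jar: Bystander: white jar with a steel cap, 48 diameter, 55 high. Origin under its middle.
- screwdriver: Bystander: black-handled screwdriver lying on the bench.
Mind the look-alikes: they are no part of the job. Leave any red or yellow look-alike of the arbor alone. What is shaped like the cradle but turquoise is not meant.

How it is judged (in metres and radians):
On the way, in this order (a step that is already met when the one before it is completed fails the run):
1. the pulley hangs on the arbor's rod, lifted at least 30 mm out of the cradle, touching neither cradle nor stand (x of pulley_center in the frame of arbor_grip between 0.08 and 0.133 m and y of pulley_center in the frame of arbor_grip between -0.006 and 0.006 m and z of pulley_center in the frame of arbor_grip between -0.006 and 0.006 m and angle between the x axis of pulley_center and the x axis of arbor_grip, either way round below 0.2 rad and height (world z) of pulley_center above 0.075 m and contact force between pulley and cradle below 0.1 N and contact force between pulley and stand below 0.1 N), for 0.2 s.
2. on the rod, with the rod down in the slot, the pulley is pressed on the pad with 2 to 16 N for half a second (x of pulley_center in the frame of arbor_grip between 0.08 and 0.133 m and y of pulley_center in the frame of arbor_grip between -0.006 and 0.006 m and z of pulley_center in the frame of arbor_grip between -0.006 and 0.006 m and angle between the x axis of pulley_center and the x axis of arbor_grip, either way round below 0.2 rad and y of pulley_center in the frame of stand between -0.01 and 0.01 m and z of pulley_center in the frame of stand between 0.064 and 0.082 m and y of arbor_tip in the frame of stand between -0.009 and 0.009 m and z of arbor_tip in the frame of stand between 0.068 and 0.084 m and contact force between pulley and stand between 2 and 16 N), for 0.5 s.
At the end, for the whole second after the job is handed in: Arbor level in the stand: handle centre 71 to 80 mm, rod tip 68 to 84 mm up, within 9 mm and 0.1 rad of the stand's centre line; pulley on the rod, its centre -12 to +13 mm along the stand, 64 to 82 mm up, within 10 mm sideways, rod tip 5 mm or more out of its far side; both at rest (x of pulley_center in the frame of arbor_grip between 0.08 and 0.133 m and y of pulley_center in the frame of arbor_grip between -0.006 and 0.006 m and z of pulley_center in the frame of arbor_grip between -0.006 and 0.006 m and angle between the x axis of pulley_center and the x axis of arbor_grip, either way round below 0.2 rad and y of pulley_center in the frame of stand between -0.01 and 0.01 m and z of pulley_center in the frame of stand between 0.064 and 0.082 m and y of arbor_tip in the frame of stand between -0.009 and 0.009 m and z of arbor_tip in the frame of stand between 0.068 and 0.084 m and x of pulley_center in the frame of stand between -0.012 and 0.013 m and z of arbor_grip in the frame of stand between 0.071 and 0.08 m and y of arbor_grip in the frame of stand between -0.009 and 0.009 m and linear speed of each of pulley, arbor below 0.02 m/s and angle between the x axis of arbor_grip and the x axis of stand, either way round below 0.1 rad); the robot touches nothing.
It fails at once if the robot touches the pulley (contact force between any of the fingers, the arm and pulley above 0.5 N).
It fails at once if the pulley is pushed on the stand with 20 N or more (contact force between pulley and stand above 20 N).
It fails at once if the pulley is pushed on the cradle with 20 N or more (contact force between pulley and cradle above 20 N).
It fails at once if a bystander is moved more than 20 mm (distance of any of small_roller, grease_jar, screwdriver from where it was at the start of the episode above 0.02 m).
It also fails if it takes over 72 s, if anything falls off the work surface, if the arm or the gripper's body presses on something with over 40 N, if the wrist force passes 120 N, or if a joint passes its speed limit or range.

## Working session

There is one attempt and no reset: what is moved stays moved. The work goes in short steps, Python scripts to look and compute and a tool call to move; the robot and the scene stay as the last step left them, time stands still between calls to the robot, and variables do not carry over. Pictures are saved under pics/ and viewed, and the job is handed in when it is done.

Besides the shell and the picture viewer there is one more tool, called in YAML: its name, and indented under it one key for each argument. servo_tool: Moves the arm, as the interface text tells. Its arguments: {"type":"object","properties":{"motion":{"type":"array"}},"required":["motion"]}

```bash
mkdir -p pics; ls; python3 - <<'E'
from plant import ctrl
import cv2,numpy as np
print(ctrl.get_obs())
for n in("scene","top"):
    s=ctrl.snapshot(n); cv2.imwrite(f"pics/{n}0.png",s["frame"]); np.savez(f"/tmp/{n}0.npz",**s)
    print(n,s["mtx"],s["extrinsics"],(s["z_map"]>0).mean())
E
```

```text
pics
{'clock': 0.0, 'joint_pos': array([ 7.99916096e+01,  2.05894983e+01,  6.33310823e-01, -2.11863972e-02,
       -7.01368512e+01, -1.65064706e+01]), 'qvel': array([ 0.02492803,  0.03181079, -0.06163545, -0.05026601,  0.01234062,
        0.03524164]), 'tau': array([ 2.61191781e-05, -5.82717204e+01,  2.93038023e+01,  6.99697495e+00,
        6.69153917e-03, -1.56133833e-04]), 'tool_pos': array([0.30114144, 0.60353762, 0.22563769]), 'orientation': array([   4.42519885,   89.90485263, -112.0968769 ]), 'force': array([-0.25495437,  0.97229136,  0.15551444]), 'moment': array([-0.03162374,  0.00590489,  0.01544378]), 'opening': 0.0876566908522761}
scene [[382.15586165   0.         283.58139296]
 [  0.         382.15586165 204.97945318]
 [  0.           0.           1.        ]] [[ 6.39298549e-03 -8.58323398e-01  5.13069269e-01  1.07240712e+00]
 [ 9.99979211e-01  5.05587107e-03 -4.00195504e-03 -1.54343682e-01]
 [ 8.40959572e-04  5.13084187e-01  8.58337876e-01  9.01001711e-01]
 [ 0.00000000e+00  0.00000000e+00  0.00000000e+00  1.00000000e+00]] 0.9959991496598639
top [[518.15118515   0.         280.60615573]
 [  0.         518.15118515 218.13337679]
 [  0.           0.           1.        ]] [[ 7.63004125e-02  9.74618638e-01 -2.10467949e-01  2.60347741e-01]
 [-9.97083730e-01  7.49009676e-02 -1.46246539e-02 -1.54729423e-01]
 [ 1.51079278e-03  2.10970035e-01  9.77491362e-01  1.69252810e+00]
 [ 0.00000000e+00  0.00000000e+00  0.00000000e+00  1.00000000e+00]] 0.9961309523809524
```

View pics/scene0.png

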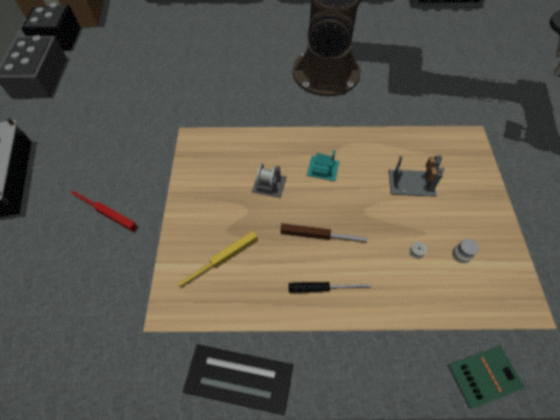

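View pics/top0.png

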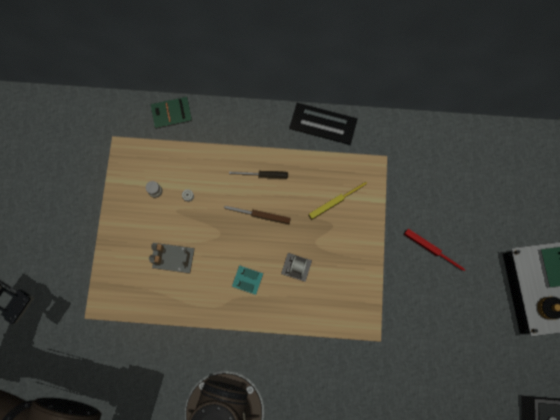

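Candidates (scene pixels):
- **Arbor:** brown handle at (305,231) is the choice. Yellow (225,257) and red (110,212) are look-alikes, and black (310,287) is the screwdriver.
- **Cradle:** grey at (270,180) is the choice. Turquoise (323,166) is not meant.
- **Pulley:** the drum in the grey cradle at (268,177) is the choice. The small roller is at (418,249) and the jar at (466,250).
- **Stand:** (414,180).

Next I'll check close crops.

```bash
cat > h.py <<'E'
import numpy as np,cv2
def load(n): 
    d=np.load(f"/tmp/{n}.npz"); return d["frame"],d["z_map"],d["mtx"],d["extrinsics"]
def cloud(z,K,E):
    v,u=np.mgrid[0:z.shape[0],0:z.shape[1]]
    P=np.stack([(u-K[0,2])/K[0,0]*z,-(v-K[1,2])/K[1,1]*z,-z,np.ones_like(z)],-1)
    return (P@E.T)[...,:3]
def ray(u,v,K,E,h):
    d=E[:3,:3]@np.array([(u-K[0,2])/K[0,0],-(v-K[1,2])/K[1,1],-1]); o=E[:3,3]
    return o+d*(h-o[2])/d[2]
def proj(p,K,E):
    c=np.linalg.inv(E)@np.append(p,1); return K[0,0]*c[0]/-c[2]+K[0,2], K[1,1]*-c[1]/-c[2]+K[1,2]
E
python3 - <<'E'
from h import *
s,_,K,E=load("scene0");t,_,K2,E2=load("top0")
def crop(f,x,y,w,h,k): return cv2.convertScaleAbs(cv2.resize(f[y:y+h,x:x+w],None,fx=k,fy=k,interpolation=cv2.INTER_CUBIC),alpha=1.6)
a=np.hstack([crop(s,240,140,60,60,6),crop(s,380,140,72,60,6)])
b=np.hstack([crop(t,270,240,60,60,6),crop(t,140,230,72,60,6)])
o=np.vstack([a,b]);o=cv2.resize(o,None,fx=.8,fy=.8);print(o.shape);cv2.imwrite("pics/c1.png",o)
a=crop(s,270,215,110,40,7);b=crop(t,215,190,110,45,7);o=np.vstack([a,b]);print(o.shape);cv2.imwrite("pics/c2.png",o)
for n in("scene0","top0"):
    f,z,K,E=load(n);P=cloud(z,K,E)
    m=P[...,2]
    print(n,np.median(m[(P[...,0]>.2)&(P[...,0]<.7)&(abs(P[...,1])<.3)]))
E
```

```text
(576, 634, 3)
(595, 770, 3)
scene0 0.002014851083088187
top0 0.0020357816571894283
```

View pics/c1.png

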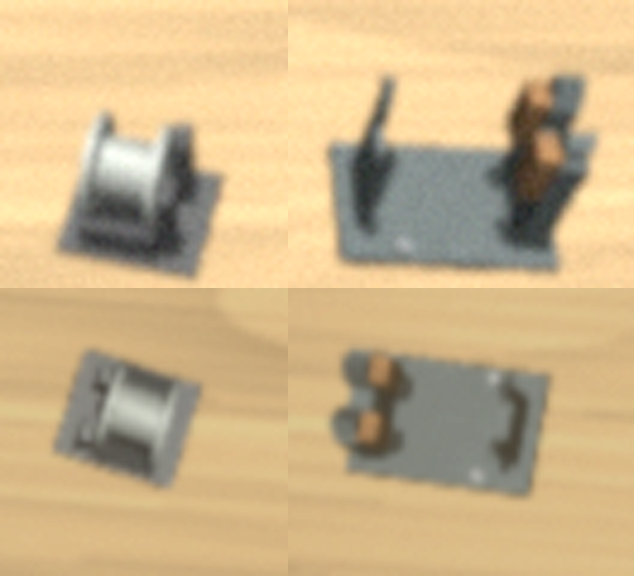

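View pics/c2.png

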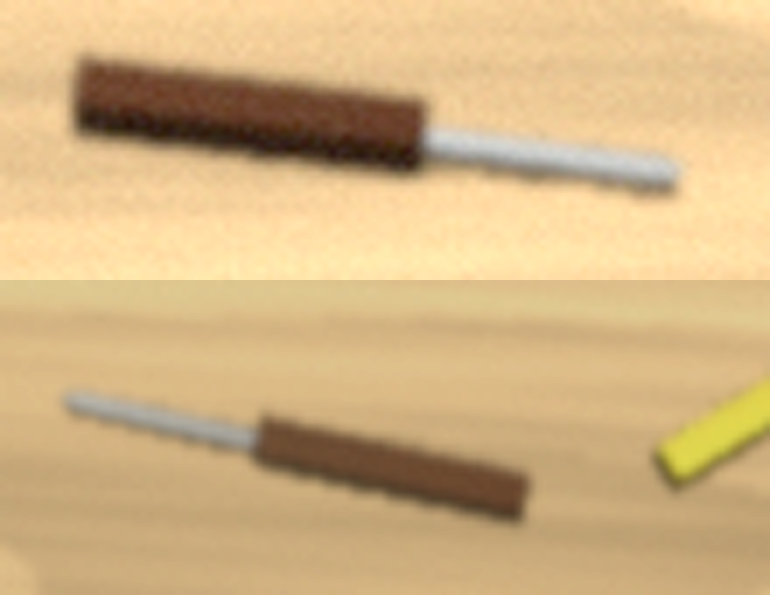

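The crops confirm it: a brown arbor with a steel rod, a plain drum in the grey V block with posts on its right (+y) side, and a stand with its cork cheek on the +y side. Next I'll measure them in both views.

```bash
python3 - <<'E'
from h import *
for n in("scene0","top0"):
    f,z,K,E=load(n);P=cloud(z,K,E);hsv=cv2.cvtColor(f,cv2.COLOR_BGR2HSV)
    X,Y,Z=P[...,0],P[...,1],P[...,2]
    on=(X>.22)&(X<.75)&(Y>-.6)&(Y<.35)
    m=on&(Z>.008)
    # residual board plane
    b=on&(abs(Z)<.008); A=np.c_[X[b],Y[b],np.ones(b.sum())]; c=np.linalg.lstsq(A,Z[b],rcond=None)[0]; print(n,"plane",c,"noise",np.std(A@c-Z[b]))
    nl,lab,st,ce=cv2.connectedComponentsWithStats((on&(Z>.007)).astype(np.uint8))
    for i in range(1,nl):
        if st[i,4]<12: continue
        q=P[lab==i]; print(st[i],"mean",q.mean(0).round(4),"zmax",q[:,2].max().round(3),"col",f[lab==i].mean(0).round())
E
```

```text
scene0 plane [-0.0012441   0.00113228  0.00234194] noise 0.0017541679013644582
[308 149  31  31 461] mean [ 0.4135 -0.0364  0.0239] zmax 0.064 col [90. 96. 42.]
[ 389  155   56   41 1385] mean [0.47   0.2171 0.0363] zmax 0.108 col [69. 74. 75.]
[254 163  28  31 571] mean [ 0.4766 -0.1939  0.0443] zmax 0.076 col [81. 85. 85.]
[112 210  26  21 251] mean [ 0.5943 -0.5667  0.0268] zmax 0.036 col [ 30.  31. 113.]
[280 223  88  18 669] mean [ 0.6287 -0.0734  0.0248] zmax 0.034 col [48. 60. 78.]
[185 230  73  50 682] mean [ 0.6841 -0.29    0.0249] zmax 0.035 col [ 55. 128. 146.]
[452 238  27  25 462] mean [0.69   0.2929 0.0425] zmax 0.06 col [105. 110. 111.]
[410 241  17  15 181] mean [0.6761 0.1864 0.025 ] zmax 0.03 col [128. 136. 136.]
top0 plane [ 4.15748906e-04 -7.51241023e-05  8.84157264e-04] noise 0.0035211451603398974
[144 181  19  18 214] mean [0.6761 0.2907 0.0596] zmax 1.693 col [ 91. 100. 102.]
[309 186  53  34 346] mean [ 0.6802 -0.292   0.0261] zmax 0.04 col [ 49. 117. 127.]
[180 190  13  12 104] mean [0.6708 0.1839 0.0399] zmax 1.693 col [106. 116. 118.]
[224 206  68  19 390] mean [ 0.6231 -0.0692  0.0339] zmax 1.693 col [48. 63. 78.]
[404 229  22  19 175] mean [ 0.586  -0.5674  0.0369] zmax 1.693 col [24. 26. 95.]
[148 243  46  32 765] mean [0.46   0.2138 0.0486] zmax 1.693 col [67. 75. 78.]
[284 252  28  29 428] mean [ 0.4607 -0.1938  0.0566] zmax 1.693 col [78. 84. 85.]
[229 265  32  29 404] mean [ 0.4086 -0.0373  0.0389] zmax 1.693 col [81. 90. 54.]
```

```bash
python3 - <<'E'
from h import *
for n in("scene0","top0"):
    f,z,K,E=load(n);P=cloud(z,K,E);hsv=cv2.cvtColor(f,cv2.COLOR_BGR2HSV)
    X,Y,Z=P[...,0],P[...,1],P[...,2]
    print("==",n)
    # arbor: wood handle, Z near 30; region
    reg=(X>.58)&(X<.68)&(Y>-.2)&(Y<.09)&(Z>.007)&(Z<.05)
    ys=P[reg]; 
    top=reg&(Z>.024)
    q=P[top]; 
    # dark brown vs steel
    br=reg&(hsv[...,1]>90)&(hsv[...,2]<110); st=reg&~br
    q=P[br&(Z>.026)];r=cv2.minAreaRect((q[:,:2]*1000).astype(np.float32)); print("handle top",r,"z",np.median(q[:,2]),len(q))
    q=P[st&(Z<.024)&(Y>-.05)];
    if len(q)>5:
        print("rod n",len(q),"y",q[:,1].min(),q[:,1].max());
    # rays: handle top contour on z=.03 from br mask
    u=P[reg]; c=u[:,:2].mean(0); w,v=np.linalg.eigh(np.cov(u[:,:2].T)); d=v[:,1]*np.sign(v[1,1]); s=(u[:,:2]-c)@d
    print("axis",np.degrees(np.arctan2(d[1],d[0])),"c",c,"ext",s.min(),s.max())
    # cradle
    reg=(X>.41)&(X<.54)&(Y>-.26)&(Y<-.13)&(Z<.1)
    g=reg&(hsv[...,1]<60)
    q=P[g&(Z>.002)];r=cv2.minAreaRect((q[:,:2]*1000).astype(np.float32)); print("cradle all",r,len(q))
    q=P[g&(Z>.002)&(Z<.015)];r=cv2.minAreaRect((q[:,:2]*1000).astype(np.float32)); print("cradle base",r,len(q),np.median(q[:,2]))
    reg=(X>.39)&(X<.56)&(Y>.1)&(Y<.32)&(Z<.12)
    g=reg&(Z>.005)&(Z<.012)&(hsv[...,1]<70)
    q=P[g];r=cv2.minAreaRect((q[:,:2]*1000).astype(np.float32)); print("stand base",r,len(q),np.median(q[:,2]))
    q=P[reg&(Z>.03)&(Y<.215)];print("saddle",q.mean(0),q[:,:2].min(0),q[:,:2].max(0),q[:,2].max())
    q=P[reg&(Z>.03)&(Y>.215)];print("cheek",q.mean(0),q[:,:2].min(0),q[:,:2].max(0),q[:,2].max())
E
```

```text
== scene0
handle top ((623.7185668945312, -96.12094116210938), (128.38693237304688, 19.893152236938477), 81.449462890625) z 0.030261770184763948 339
rod n 137 y -0.04594140293615517 0.06244786641316627
axis 82.35076109173787 c [ 0.62876534 -0.07348654] ext -0.1232859092846075 0.1371563484425817
cradle all ((467.1532287597656, -191.4132537841797), (82.14129638671875, 70.98685455322266), 76.36522674560547) 748
cradle base ((467.1532287597656, -191.4132537841797), (82.14129638671875, 70.98685455322266), 76.36522674560547) 269 0.0062827047370628275
stand base ((464.7088928222656, 211.3236083984375), (124.92813110351562, 86.10212707519531), 87.0946273803711) 787 0.009022200697396565
saddle [0.46264625 0.16107856 0.06063411] [0.43493618 0.15804581] [0.486813   0.16660965] 0.09197998121343087
cheek [0.47383633 0.24942205 0.07786977] [0.43571645 0.23465286] [0.49877912 0.26619997] 0.10785980934261952
== top0
handle top ((621.5370483398438, -96.14378356933594), (128.1219482421875, 21.359752655029297), 82.19674682617188) z 0.030965766729634803 213
rod n 166 y -0.04842776624631613 0.08871253164308762
axis 85.45934969490722 c [ 0.62732592 -0.06689741] ext -0.13269454864207653 0.15649450536538245
cradle all ((465.50347900390625, -192.14825439453125), (82.61912536621094, 71.03081512451172), 76.02001190185547) 511
cradle base ((465.50347900390625, -192.14825439453125), (82.61912536621094, 71.03081512451172), 76.02001190185547) 180 0.006674456623677827
stand base ((463.8966369628906, 211.55657958984375), (124.8165512084961, 82.4592056274414), 86.73686981201172) 450 0.00817689277555489
saddle [0.4598267  0.16097997 0.06418907] [0.4332418  0.15750988] [0.48752687 0.16711145] 0.0978946982015807
cheek [0.46393006 0.25005794 0.08261877] [0.43468036 0.23415083] [0.49718189 0.2669264 ] 0.11162361880952631
```

```bash
cat >> h.py <<'E'
from scipy.spatial.transform import Rotation as Ro
def toolR(o): return Ro.from_euler('xyz',o["orientation"],degrees=True).as_matrix()
def plan(o,target,yaw):
    """yaw = desired arbor-axis direction (deg); jaw z perpendicular to it. prints roll then offset in post-roll frame"""
    R=toolR(o)
    n=np.array([-np.sin(np.radians(yaw)),np.cos(np.radians(yaw)),0])
    zt=R[:,2]; best=None
    for s in(1,-1):
        v=R.T@(s*n); a=np.degrees(np.arctan2(-v[1],v[2]))  # rot about x taking z to v
        if best is None or abs(a)<abs(best): best=a
    d=np.array(target)-o["tool_pos"]
    R2=R@Ro.from_euler('x',best,degrees=True).as_matrix()
    print("t",o["clock"],"tcp",o["tool_pos"].round(4),"ori",o["orientation"].round(2),"j",o["joint_pos"].round(1),"F",o["force"].round(2),"M",o["moment"].round(3),"op",round(o["opening"],4))
    print("roll",round(best,2),"dist pre-roll",(R.T@d).round(4),"post-roll",(R2.T@d).round(4))
    print("toolR\n",R.round(3))
E
python3 - <<'E'
from h import *
from plant import ctrl
plan(ctrl.get_obs(),[.622,-.101,.1],82)
E
```

```text
t 0.1 tcp [0.3012 0.6036 0.2257] ori [   5.4    89.92 -111.12] j [ 80.   20.6   0.6  -0.  -70.1 -16.5] F [-0.67 -0.02  1.04] M [-0.006 -0.067 -0.007] op 0.0878
roll 71.48 dist pre-roll [0.1265 0.6017 0.487 ] post-roll [ 0.1265  0.6529 -0.4158]
toolR
 [[-0.001  0.895 -0.447]
 [-0.001 -0.447 -0.895]
 [-1.     0.     0.001]]
```

servo_tool:
  motion:
    - {"offset":[0,0.046,0.037],"roll":0,"claw":1}
    - {"offset":[0,0.046,0.037],"roll":0,"claw":1}
    - {"offset":[0,0.046,0.037],"roll":0,"claw":1}
    - {"offset":[0,0.046,0.037],"roll":0,"claw":1}
    - {"offset":[0,0.046,0.037],"roll":0,"claw":1}
    - {"offset":[0,0.046,0.037],"roll":0,"claw":1}
    - {"offset":[0,0.046,0.037],"roll":0,"claw":1}
    - {"offset":[0,0.046,0.037],"roll":0,"claw":1}
    - {"offset":[0,0.046,0.037],"roll":0,"claw":1}
    - {"offset":[0,0.046,0.037],"roll":0,"claw":1}
    - {"offset":[0,0.046,0.037],"roll":0,"claw":1}
    - {"offset":[0,0.046,0.037],"roll":0,"claw":1}

```text
clock: 1.6
tool_pos: [0.5975, -0.0416, 0.2264]
orientation: [-86.5, 90.0, 157.0]
force: [1.3, 0.6, 0.6]
opening: 0.0874
```

servo_tool:
  motion:
    - {"offset":[0.01,0,0],"roll":10.5,"claw":1}
    - {"offset":[0.01,0,0],"roll":10.5,"claw":1}
    - {"offset":[0.01,0,0],"roll":10.5,"claw":1}
    - {"offset":[0.01,0,0],"roll":10.5,"claw":1}
    - {"offset":[0.01,0,0],"roll":10.5,"claw":1}
    - {"offset":[0.01,0,0],"roll":10.5,"claw":1}
    - {"offset":[0.01,0,0],"roll":8.5,"claw":0.3}
    - {"offset":[0,0,0],"roll":0,"claw":0.3}
    - {"offset":[0,0,0],"roll":0,"claw":0.3}

```text
clock: 2.72
tool_pos: [0.5972, -0.0398, 0.1568]
orientation: [129.1, 90.0, -58.8]
force: [0.5, 0.8, 0.6]
opening: 0.063
```

```bash
python3 - <<'E'
from h import *
from plant import ctrl
plan(ctrl.get_obs(),[.622,-.101,.1],82)
s=ctrl.snapshot("scene");np.savez("/tmp/scene1.npz",**s);cv2.imwrite("pics/s1.png",s["frame"][120:340,150:530].repeat(2,0).repeat(2,1))
E
```

```text
t 2.725 tcp [ 0.5972 -0.0398  0.1568] ori [129.05  89.99 -58.77] j [ 14.9  16.5 -14.8   0.  -58.7 -22.7] F [0.48 0.76 0.6 ] M [ 0.087 -0.094 -0.023] op 0.063
roll 0.17 dist pre-roll [ 0.0568  0.0573 -0.0329] post-roll [ 0.0568  0.0572 -0.0331]
toolR
 [[ 0.    -0.136 -0.991]
 [-0.    -0.991  0.136]
 [-1.     0.    -0.   ]]
```

View pics/s1.png

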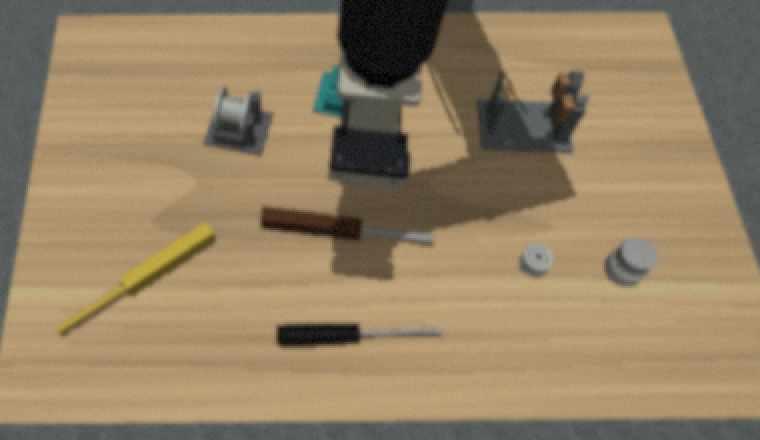

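servo_tool:
  motion:
    - {"offset":[0,0.029,-0.0165],"roll":0,"claw":0.3}
    - {"offset":[0,0.028,-0.0165],"roll":0,"claw":0.3}
    - {"offset":[0.04,0,0],"roll":0,"claw":0.3}
    - {"offset":[0.04,0,0],"roll":0,"claw":0.3}
    - {"offset":[0.03,0,0],"roll":0,"claw":0.3}
    - {"offset":[0.025,0,0],"roll":0,"claw":0.3}
    - {"offset":[0.01,0,0],"roll":0,"claw":0.3}
    - {"offset":[0.005,0,0],"roll":0,"claw":0.3}
    - {"offset":[0,0,0],"roll":0,"claw":0.3}
    - {"offset":[0,0,0],"roll":0,"claw":0.3}

```text
clock: 4.03
tool_pos: [0.6225, -0.1007, 0.0076]
orientation: [-168.1, 89.9, 3.9]
force: [-0.3, -0.6, -0.0]
opening: 0.0569
```

servo_tool:
  motion:
    - {"offset":[0,0,0],"roll":0,"claw":0}
    - {"offset":[0,0,0],"roll":0,"claw":-0.5}
    - {"offset":[0,0,0],"roll":0,"claw":-1}
    - {"offset":[0,0,0],"roll":0,"claw":-1}
    - {"offset":[0,0,0],"roll":0,"claw":-1}
    - {"offset":[0,0,0],"roll":0,"claw":-1}
    - {"offset":[0,0,0],"roll":0,"claw":-1}
    - {"offset":[0,0,0],"roll":0,"claw":-1}

```text
clock: 5.03
tool_pos: [0.622, -0.1008, 0.0066]
orientation: [-170.5, 90.0, 1.5]
force: [-0.2, -0.0, 0.3]
opening: 0.0195
```

servo_tool:
  motion:
    - {"offset":[0,0,0],"roll":0,"claw":-0.3}
    - {"offset":[0,0,0],"roll":0,"claw":-0.3}
    - {"offset":[0.0045,0,0],"roll":0,"claw":-0.3}
    - {"offset":[0,0,0],"roll":0,"claw":-0.3}
    - {"offset":[0,0,0],"roll":0,"claw":-1}
    - {"offset":[0,0,0],"roll":0,"claw":-1}
    - {"offset":[0,0,0],"roll":0,"claw":-1}
    - {"offset":[0,0,0],"roll":0,"claw":-1}
    - {"offset":[0,0,0],"roll":0,"claw":-1}

```text
clock: 6.15
tool_pos: [0.6218, -0.1008, 0.0021]
orientation: [-151.5, 90.0, 20.5]
force: [-0.1, -0.2, -2.7]
opening: 0.0199
```

```bash
python3 - <<'E'
from h import *
from plant import ctrl
plan(ctrl.get_obs(),[.622,-.101,.1],82)
E
```

```text
t 6.15 tcp [ 0.6218 -0.1008  0.0021] ori [-151.48   89.99   20.5 ] j [  8.5  28.9 -19.3  -0.  -41.8 -16.5] F [-0.13 -0.2  -2.72] M [ 0.003 -0.235 -0.038] op 0.0199
roll -0.02 dist pre-roll [-0.0979  0.0002 -0.0002] post-roll [-0.0979  0.0002 -0.0002]
toolR
 [[ 0.    -0.139 -0.99 ]
 [ 0.    -0.99   0.139]
 [-1.    -0.    -0.   ]]
```

servo_tool:
  motion:
    - {"offset":[-0.01,0,0],"roll":0,"claw":-1}
    - {"offset":[-0.03,0,0],"roll":0,"claw":-1}
    - {"offset":[-0.05,0,0],"roll":0,"claw":-1}
    - {"offset":[-0.03,0,0],"roll":0,"claw":-1}
    - {"offset":[0,0.04,0.028],"roll":0,"claw":-1}
    - {"offset":[0,0.04,0.028],"roll":0,"claw":-1}
    - {"offset":[0,0.04,0.028],"roll":0,"claw":-1}
    - {"offset":[0,0.04,0.028],"roll":0,"claw":-1}
    - {"offset":[0,0.04,0.028],"roll":0,"claw":-1}
    - {"offset":[0,0.04,0.028],"roll":2.9,"claw":-1}
    - {"offset":[0,0.02,0.01],"roll":2.9,"claw":-1}
    - {"offset":[0,0,0],"roll":0,"claw":-1}

```text
clock: 7.65
tool_pos: [0.4073, -0.3338, 0.1227]
orientation: [173.8, 90.0, -20.2]
force: [1.1, -0.3, -1.6]
opening: 0.0199
```

```bash
python3 - <<'E'
from h import *
from plant import ctrl
plan(ctrl.get_obs(),[.4150,-.4006,.0311],76.2)
E
```

```text
t 7.65 tcp [ 0.4073 -0.3338  0.1227] ori [173.77  89.97 -20.2 ] j [-18.   12.1 -26.1   0.  -51.8   4. ] F [ 1.07 -0.26 -1.62] M [ 0.082 -0.093 -0.022] op 0.0199
roll -0.17 dist pre-roll [ 0.0917  0.063  -0.0236] post-roll [ 0.0917  0.063  -0.0234]
toolR
 [[ 0.001 -0.241 -0.97 ]
 [-0.    -0.97   0.241]
 [-1.     0.    -0.001]]
```

servo_tool:
  motion:
    - {"offset":[0,0.032,-0.012],"roll":0,"claw":-1}
    - {"offset":[0,0.031,-0.0115],"roll":-0.2,"claw":-1}
    - {"offset":[0.04,0,0],"roll":0,"claw":-1}
    - {"offset":[0.04,0,0],"roll":0,"claw":-1}
    - {"offset":[0.0116,0,0],"roll":0,"claw":-1}
    - {"offset":[0,0,0],"roll":0,"claw":-1}
    - {"offset":[0,0,0],"roll":0,"claw":-1}

```text
clock: 8.52
tool_pos: [0.4174, -0.4, 0.0321]
orientation: [161.0, 89.9, -32.6]
force: [-0.1, 0.7, -1.5]
opening: 0.02
```

```bash
python3 - <<'E'
from h import *
from plant import ctrl
plan(ctrl.get_obs(),[.4150,-.4006,.0311],76.2)
for n in("scene","top"):
    s=ctrl.snapshot(n);np.savez(f"/tmp/{n}2.npz",**s)
s=load("scene2")[0];t=load("top2")[0]
a=cv2.resize(s[140:215,180:310],None,fx=6,fy=6,interpolation=3)
b=cv2.resize(t[220:300,260:400],None,fx=5,fy=5,interpolation=3)[:, :]
cv2.imwrite("pics/s2.png",cv2.convertScaleAbs(a,alpha=1.6));cv2.imwrite("pics/t2.png",cv2.convertScaleAbs(b,alpha=1.6))
E
```

```text
t 8.525 tcp [ 0.4174 -0.4     0.0321] ori [161.    89.86 -32.56] j [-24.4  22.8 -25.    0.  -42.1  10.8] F [-0.15  0.69 -1.46] M [-0.043 -0.076  0.044] op 0.02
roll 0.24 dist pre-roll [0.001  0.0012 0.0022] post-roll [0.001  0.0012 0.0022]
toolR
 [[ 0.002 -0.234 -0.972]
 [-0.001 -0.972  0.234]
 [-1.     0.001 -0.002]]
```

View pics/s2.png

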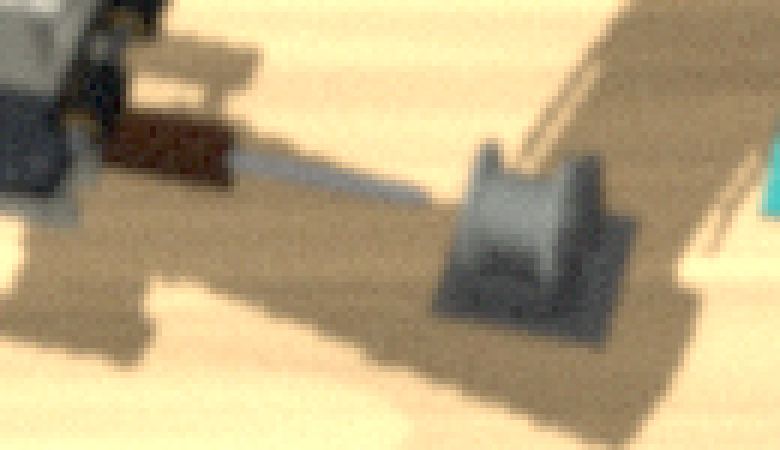

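View pics/t2.png

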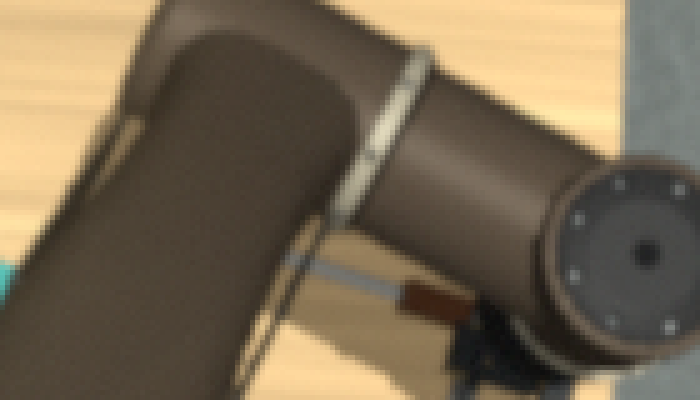

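```bash
cat > fit.py <<'E'
from h import *
from scipy.optimize import least_squares
def frame(org,yaw):
    c,s=np.cos(np.radians(yaw)),np.sin(np.radians(yaw)); return lambda P:np.stack([(P[...,0]-org[0])*c+(P[...,1]-org[1])*s,-(P[...,0]-org[0])*s+(P[...,1]-org[1])*c,P[...,2]],-1)
def cyl(q,r,x0):  # axis y=a+b x, z=c+d x in local frame
    f=lambda p:np.hypot(q[:,1]-p[0]-p[1]*(q[:,0]-x0),q[:,2]-p[2]-p[3]*(q[:,0]-x0))-r
    s=least_squares(f,[0,0,q[:,2].mean()-r/2,0],loss='soft_l1',f_scale=.002); return s.x,np.std(s.fun)
E
python3 - <<'E'
from fit import *
L=frame((.4663,-.1918),76.2)
for n in("scene0","scene2","top0","top2"):
    f,z,K,E=load(n);q=L(cloud(z,K,E));x,y,h=q[...,0],q[...,1],q[...,2]
    print("==",n)
    if n!="top2":
        m=(abs(x)<12)&(abs(x)<.012)&(abs(y)<.025)&(h>.045)&(h<.07)
        print("hub",m.sum(),cyl(q[m],.018,0)[0].round(4),cyl(q[m],.018,0)[1])
        m=(abs(x)<.04)&(abs(y)<.04)&(h>.066)&(h<.085); print("flange tops n",m.sum(),"x",np.sort(x[m]).round(3)[::4],"y mean",y[m].mean())
    if n.endswith("2"):
        m=(x>-.14)&(x<-.05)&(abs(y)<.02)&(h>.03)&(h<.07)
        k=cv2.erode(m.astype(np.uint8),np.ones((3,1),np.uint8))>0
        for mm in(m,k): 
            mm=mm&(x>-.13)&(x<-.06); p,s=cyl(q[mm],.005,-.05); print("rod",mm.sum(),p.round(4),s)
        print("x max",np.sort(x[m])[-5:],"hmed",np.median(h[m]),"y med",np.median(y[m]))
        v,u=np.nonzero(m)
        for c in np.unique(u)[::2]:
            vv=v[u==c].mean(); w=L(ray(c,vv,K,E,.047)); print(c,vv.round(2),w[:2].round(4),end=' | ')
        print()
E
```

```text
== scene0
hub 94 [ 0.0016 -0.0835  0.0454  0.0251] 0.0028168920305476027
flange tops n 62 x [-0.028 -0.026 -0.026 -0.025 -0.024 -0.023 -0.022 -0.022  0.01   0.011
  0.013  0.013  0.014  0.015  0.015  0.016] y mean -0.0021252988585875074
== scene2
hub 96 [ 0.0019 -0.0347  0.0454  0.0741] 0.0030947160373689794
flange tops n 65 x [-0.027 -0.027 -0.026 -0.024 -0.024 -0.023 -0.022 -0.022 -0.022  0.011
  0.012  0.013  0.014  0.015  0.015  0.016  0.016] y mean -0.002377124250794723
rod 87 [-0.0005  0.0083  0.0451 -0.0172] 0.0012549317313232953
rod 37 [-0.0035 -0.0677  0.0424 -0.1077] 0.0013574460508234273
x max [-0.05398961 -0.05366992 -0.05298252 -0.05171934 -0.050759  ] hmed 0.04906362193969699 y med -0.0032623164601634173
219 166.5 [-0.1398 -0.0039] | 221 166.0 [-0.1349 -0.0009] | 223 166.5 [-0.129  -0.0013] | 225 167.0 [-0.1231 -0.0016] | 227 167.5 [-0.1172 -0.002 ] | 229 167.5 [-0.1118 -0.0007] | 231 168.0 [-0.1059 -0.001 ] | 233 168.5 [-0.1    -0.0014] | 235 169.0 [-0.0941 -0.0017] | 237 169.67 [-0.0881 -0.0026] | 239 169.5 [-0.0829 -0.0008] | 241 170.0 [-0.0771 -0.0011] | 243 170.5 [
[... 216 characters left out ...]
 -0.025 -0.024 -0.023 -0.002  0.01   0.011  0.012
  0.013  0.014  0.015  0.015  0.02 ] y mean 0.0017553200196851288
== top2
rod 57 [ 0.0025  0.0739  0.048  -0.0169] 0.0022441067993346784
rod 21 [ 0.003   0.0037  0.0447 -0.1313] 0.001382664520378636
x max [-0.07237958 -0.07124586 -0.06997857 -0.06931424 -0.06813765] hmed 0.04983369069562116 y med -0.0008595057467374947
317 272.0 [-0.0692  0.0009] | 319 272.0 [-0.0752 -0.0011] | 321 274.0 [-0.0832  0.003 ] | 323 273.0 [-0.0883 -0.002 ] | 325 274.0 [-0.0952 -0.0009] | 327 274.5 [-0.1017 -0.0014] | 329 275.0 [-0.1082 -0.0019] | 331 276.0 [-0.1152 -0.0008] | 333 276.5 [-0.1217 -0.0013] | 335 277.0 [-0.1282 -0.0018] | 337 278.0 [-0.1351 -0.0007] |
```

servo_tool:
  motion:
    - {"offset":[0.001,-0.001,0.0018],"roll":0.2,"claw":-1}
    - {"offset":[0,-0.01,0],"roll":0,"claw":-1}
    - {"offset":[0,-0.01,0],"roll":0,"claw":-1}
    - {"offset":[0,-0.005,0],"roll":0,"claw":-1}
    - {"offset":[0,-0.005,0],"roll":0,"claw":-1}
    - {"offset":[0,0,0],"roll":0,"claw":-1}
    - {"offset":[0,0,0],"roll":0,"claw":-1}

```text
clock: 9.5
tool_pos: [0.4219, -0.3691, 0.0295]
orientation: [-170.5, 90.0, -4.3]
force: [0.6, 1.5, -0.4]
opening: 0.02
```

```bash
python3 - <<'E'
from fit import *
from plant import ctrl
o=ctrl.get_obs();plan(o,[.4150,-.4006,.0311],76.2); print("local",frame((.4663,-.1918),76.2)(o["tool_pos"]))
s=ctrl.snapshot("scene");np.savez("/tmp/scene3.npz",**s);s=s["frame"]
a=cv2.resize(s[140:215,190:310],None,fx=6,fy=6,interpolation=3)
cv2.imwrite("pics/s3.png",cv2.convertScaleAbs(a,alpha=1.8))
E
```

```text
t 9.5 tcp [ 0.4219 -0.3691  0.0295] ori [-170.46   90.     -4.28] j [-21.2  21.7 -27.3  -0.  -41.    7.4] F [ 0.55  1.45 -0.4 ] M [ 0.366 -0.191  0.089] op 0.02
roll -0.01 dist pre-roll [-0.0016  0.0323 -0.0009] post-roll [-0.0016  0.0323 -0.0009]
toolR
 [[ 0.    -0.239 -0.971]
 [-0.    -0.971  0.239]
 [-1.    -0.    -0.   ]]
local [-0.18275567  0.00087095  0.02949339]
```

View pics/s3.png

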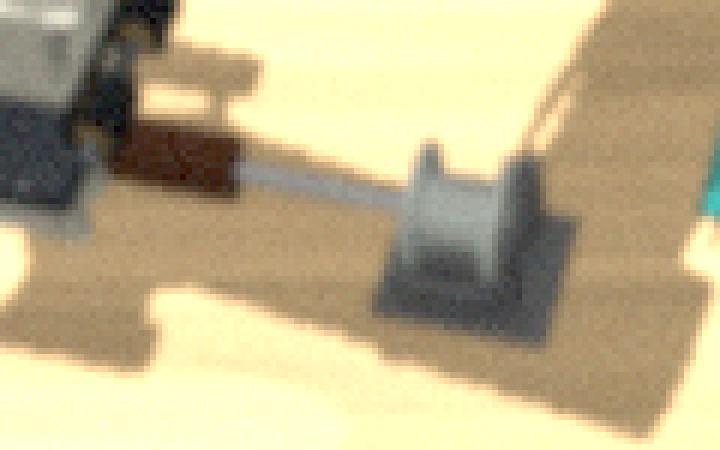

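servo_tool:
  motion:
    - {"offset":[0,0,0],"roll":0,"claw":-1}

```text
clock: 9.68
tool_pos: [0.4218, -0.3692, 0.0294]
orientation: [-129.5, 90.0, 36.6]
force: [0.1, 1.7, -0.1]
opening: 0.0196
```

servo_tool:
  motion:
    - {"offset":[0,0,0],"roll":0,"claw":-1}

```text
clock: 9.8
tool_pos: [0.4217, -0.3692, 0.0294]
orientation: [-62.0, 90.0, 104.1]
force: [0.2, 0.6, -1.0]
opening: 0.0196
```

```bash
python3 - <<'E'
from fit import *
from plant import ctrl
o=ctrl.get_obs();plan(o,[.4150,-.4006,.0311],76.2); print("local",frame((.4663,-.1918),76.2)(o["tool_pos"]))
E
```

```text
t 9.8 tcp [ 0.4217 -0.3692  0.0294] ori [-62.02  90.   104.14] j [-21.2  21.7 -27.3  -0.  -41.    7.4] F [ 0.24  0.64 -0.96] M [ 0.357 -0.182 -0.078] op 0.0196
roll -0.03 dist pre-roll [-0.0017  0.0321 -0.001 ] post-roll [-0.0017  0.0321 -0.001 ]
toolR
 [[-0.    -0.239 -0.971]
 [ 0.    -0.971  0.239]
 [-1.    -0.     0.   ]]
local [-0.18288751  0.00097419  0.02943586]
```

```bash
python3 - <<'E'
from fit import *
L=frame((.4663,-.1918),76.2)
for n in("scene3",):
    f,z,K,E=load(n);q=L(cloud(z,K,E));x,y,h=q[...,0],q[...,1],q[...,2]
    m=(x>-.11)&(x<-.03)&(abs(y)<.02)&(h>.025)&(h<.07)
    mm=m&(x>-.1)&(x<-.035); p,s=cyl(q[mm],.005,-.02); print("rod",mm.sum(),p.round(4),s)
    v,u=np.nonzero(m)
    print([tuple(L(ray(c,v[u==c].mean(),K,E,.046))[:2].round(4)) for c in np.unique(u)[::2]])
    mm=(x>-.165)&(x<-.125)&(abs(y)<.02)&(h>.05)&(h<.07);print("handle top h",np.median(h[mm]),"y",np.median(y[mm]),mm.sum())
    for a in (-.16,-.15,-.14,-.13): 
        k=mm&(abs(x-a)<.005); print(a,np.median(h[k]),k.sum())
E
```

```text
rod 81 [ 0.0019 -0.0083  0.044   0.0019] 0.0014414662979612798
[(np.float64(-0.1094), np.float64(0.0006)), (np.float64(-0.1035), np.float64(0.0003)), (np.float64(-0.0976), np.float64(-0.0001)), (np.float64(-0.0923), np.float64(0.0012)), (np.float64(-0.0864), np.float64(0.0009)), (np.float64(-0.0805), np.float64(0.0005)), (np.float64(-0.0747), np.float64(0.0002)), (np.float64(-0.0688), np.float64(-0.0002)), (np.float64(-0.0636), np.float64(0.0017)), (np.float64(-0.0577), np.float64(0.0008)), (np.float64(-0.0518), np.float64(0.0004)), (np.float64(-0.046), np.float64(0.0001)), (np.float64(-0.0402), np.float64(-0.0003)), (np.float64(-0.0349), np.float64(0.001))]
handle top h 0.0580695685792742 y -0.0017270040681275946 100
-0.16 0.058009297574592944 17
-0.15 0.057950053378700406 29
-0.14 0.05844053942421035 25
-0.13 0.058568206525968614 29
```

servo_tool:
  motion:
    - {"offset":[-0.0015,0,0],"roll":0,"claw":-1}
    - {"offset":[0,-0.005,0],"roll":0,"claw":-1}
    - {"offset":[0,-0.005,0],"roll":0,"claw":-1}
    - {"offset":[0,0,0],"roll":0,"claw":-1}

```text
clock: 10.3
tool_pos: [0.4243, -0.3589, 0.031]
orientation: [-15.5, 90.0, 150.8]
force: [0.1, 0.8, -1.3]
opening: 0.0199
```

servo_tool:
  motion:
    - {"offset":[0,-0.005,0],"roll":0,"claw":-1}
    - {"offset":[0,-0.005,0],"roll":0,"claw":-1}
    - {"offset":[0,0,0],"roll":0,"claw":-1}

```text
clock: 10.68
tool_pos: [0.4267, -0.3492, 0.031]
orientation: [-146.1, 90.0, 20.1]
force: [-0.0, 0.1, -2.2]
opening: 0.0199
```

```bash
python3 - <<'E'
from fit import *
from plant import ctrl
o=ctrl.get_obs();plan(o,[.4150,-.4006,.0311],76.2); print("local",frame((.4663,-.1918),76.2)(o["tool_pos"]))
s=ctrl.snapshot("scene");np.savez("/tmp/scene4.npz",**s);s=s["frame"]
a=cv2.resize(s[140:215,190:310],None,fx=6,fy=6,interpolation=3)
cv2.imwrite("pics/s4.png",cv2.convertScaleAbs(a,alpha=1.8))
E
```

```text
t 10.675 tcp [ 0.4267 -0.3492  0.031 ] ori [-146.15   90.     20.07] j [-18.9  20.9 -28.4  -0.  -40.7   5.2] F [-0.04  0.13 -2.16] M [-0.003 -0.084  0.015] op 0.0199
roll 0.01 dist pre-roll [-0.0001  0.0527 -0.0009] post-roll [-0.0001  0.0527 -0.0009]
toolR
 [[ 0.    -0.238 -0.971]
 [ 0.    -0.971  0.238]
 [-1.    -0.    -0.   ]]
local [-0.16234681  0.00089854  0.03099772]
```

View pics/s4.png

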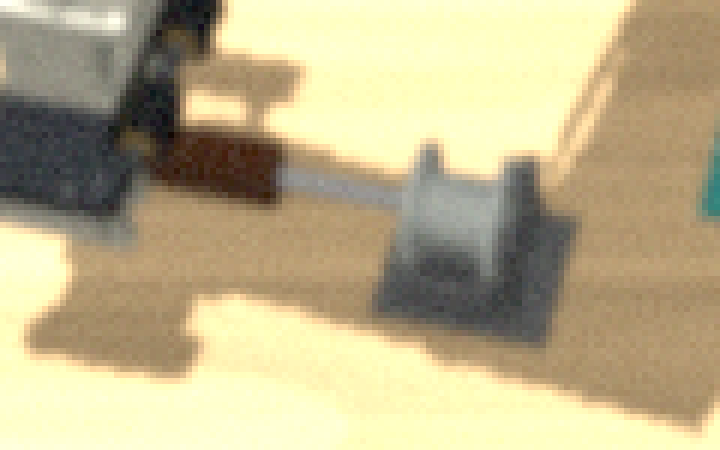

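The rod is 25 mm into the bore with no resistance, and the pulley hasn't moved. I'll carry on.

servo_tool:
  motion:
    - {"offset":[0,-0.006,0],"roll":0,"claw":-1}
    - {"offset":[0,-0.006,0],"roll":0,"claw":-1}
    - {"offset":[0,-0.006,0],"roll":0,"claw":-1}
    - {"offset":[0,0,0],"roll":0,"claw":-1}

```text
clock: 11.22
tool_pos: [0.431, -0.3317, 0.031]
orientation: [-166.6, 90.0, -0.4]
force: [-0.3, 0.4, -1.4]
opening: 0.0198
```

servo_tool:
  motion:
    - {"offset":[0,-0.006,0],"roll":0,"claw":-1}
    - {"offset":[0,-0.006,0],"roll":0,"claw":-1}
    - {"offset":[0,-0.006,0],"roll":0,"claw":-1}
    - {"offset":[0,0,0],"roll":0,"claw":-1}

```text
clock: 11.72
tool_pos: [0.4353, -0.3142, 0.031]
orientation: [-153.6, 90.0, 12.6]
force: [-0.9, 0.3, -0.9]
opening: 0.0199
```

servo_tool:
  motion:
    - {"offset":[0,-0.006,0],"roll":0,"claw":-1}
    - {"offset":[0,-0.006,0],"roll":0,"claw":-1}
    - {"offset":[0,-0.006,0],"roll":0,"claw":-1}
    - {"offset":[0,0,0],"roll":0,"claw":-1}

```text
clock: 12.22
tool_pos: [0.4396, -0.2967, 0.031]
orientation: [-170.3, 90.0, -4.1]
force: [-0.5, -0.2, -1.6]
opening: 0.0197
```

```bash
cat > look.py <<'E'
import sys
from fit import *
from plant import ctrl
n=sys.argv[1]
o=ctrl.get_obs();plan(o,[.4150,-.4006,.0311],76.2); print("local",frame((.4663,-.1918),76.2)(o["tool_pos"]))
S=ctrl.snapshot("scene");np.savez(f"/tmp/scene{n}.npz",**S)
x,y,w,h=map(int,sys.argv[2:6]);k=780//w
cv2.imwrite(f"pics/s{n}.png",cv2.convertScaleAbs(cv2.resize(S["frame"][y:y+h,x:x+w],None,fx=k,fy=k,interpolation=3),alpha=1.8))
E
python3 look.py 5 190 140 130 75
```

```text
t 12.225 tcp [ 0.4396 -0.2967  0.031 ] ori [-170.35   90.     -4.12] j [-12.8  19.3 -31.1  -0.  -39.6  -1. ] F [-0.46 -0.23 -1.6 ] M [ 0.024 -0.056  0.007] op 0.0197
roll 0.02 dist pre-roll [-1.000e-04  1.067e-01 -8.000e-04] post-roll [-1.000e-04  1.067e-01 -9.000e-04]
toolR
 [[ 0.    -0.238 -0.971]
 [-0.    -0.971  0.238]
 [-1.    -0.    -0.   ]]
local [-0.10827236  0.00087947  0.03101494]
```

View pics/s5.png

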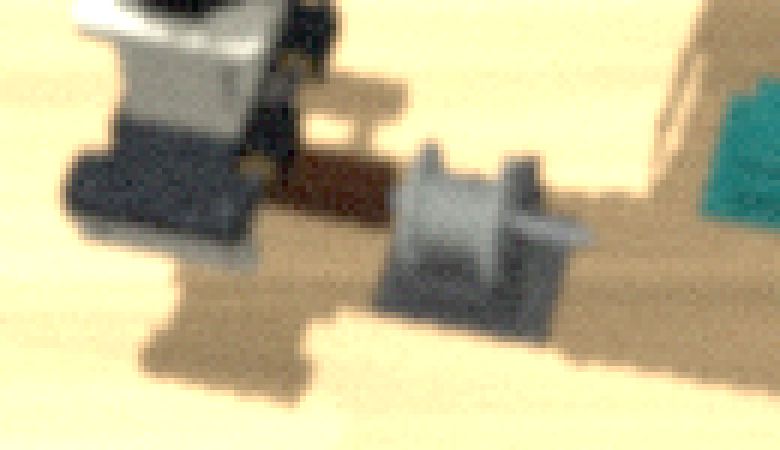

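servo_tool:
  motion:
    - {"offset":[0,-0.004,0],"roll":0,"claw":-1}
    - {"offset":[0,-0.004,0],"roll":0,"claw":-1}
    - {"offset":[0,0,0],"roll":0,"claw":-1}

```text
clock: 12.65
tool_pos: [0.4414, -0.2892, 0.031]
orientation: [-3.1, 90.0, 163.1]
force: [0.5, -1.3, -0.1]
opening: 0.0199
```

servo_tool:
  motion:
    - {"offset":[-0.002,0,0],"roll":0,"claw":-1}
    - {"offset":[-0.002,0,0],"roll":0,"claw":-1}
    - {"offset":[-0.002,0,0],"roll":0,"claw":-1}
    - {"offset":[-0.002,0,0],"roll":0,"claw":-1}
    - {"offset":[-0.002,0,0],"roll":0,"claw":-1}
    - {"offset":[-0.002,0,0],"roll":0,"claw":-1}
    - {"offset":[0,0,0],"roll":0,"claw":-1}

```text
clock: 13.52
tool_pos: [0.4415, -0.2895, 0.0432]
orientation: [179.8, 90.0, -14.0]
force: [0.1, 0.2, -3.4]
opening: 0.0197
```

```bash
python3 look.py 6 190 140 130 75
```

```text
t 13.525 tcp [ 0.4415 -0.2895  0.0432] ori [179.79  89.98 -14.03] j [-11.9  18.1 -30.8   0.  -41.1  -1.9] F [ 0.08  0.18 -3.45] M [-0.166  0.027 -0.038] op 0.0197
roll -0.02 dist pre-roll [ 0.0121  0.1143 -0.0008] post-roll [ 0.0121  0.1143 -0.0008]
toolR
 [[ 0.    -0.239 -0.971]
 [-0.    -0.971  0.239]
 [-1.     0.    -0.   ]]
local [-0.10074977  0.0007914   0.0431624 ]
```

View pics/s6.png

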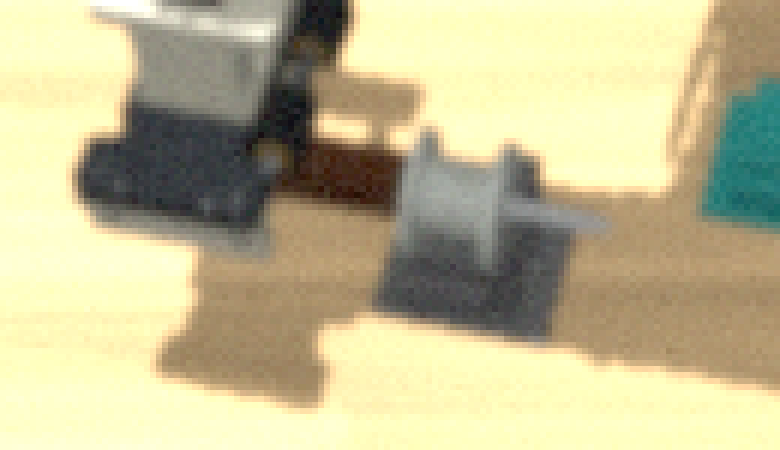

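servo_tool:
  motion:
    - {"offset":[-0.004,0,0],"roll":0,"claw":-1}
    - {"offset":[-0.006,0,0],"roll":0,"claw":-1}
    - {"offset":[-0.008,0,0],"roll":0,"claw":-1}
    - {"offset":[-0.01,0,0],"roll":0,"claw":-1}
    - {"offset":[-0.012,0,0],"roll":0,"claw":-1}
    - {"offset":[-0.012,0,0],"roll":0,"claw":-1}
    - {"offset":[-0.012,0,0],"roll":0,"claw":-1}
    - {"offset":[-0.012,0,0],"roll":0,"claw":-1}
    - {"offset":[-0.012,0,0],"roll":0,"claw":-1}
    - {"offset":[-0.008,0,0],"roll":0,"claw":-1}
    - {"offset":[-0.006,0,0],"roll":0,"claw":-1}
    - {"offset":[-0.002,0,0],"roll":0,"claw":-1}

```text
clock: 15.08
tool_pos: [0.4414, -0.2894, 0.1472]
orientation: [-171.1, 90.0, -4.9]
force: [0.5, -0.2, -4.1]
opening: 0.0195
```

servo_tool:
  motion:
    - {"offset":[0,0,0],"roll":0,"claw":-1}
    - {"offset":[0,0,0],"roll":0,"claw":-1}
    - {"offset":[0,0,0],"roll":0,"claw":-1}

```text
clock: 15.45
tool_pos: [0.4412, -0.2894, 0.1466]
orientation: [-1.9, 90.0, 164.3]
force: [0.1, 0.8, -4.5]
opening: 0.02
```

```bash
python3 look.py 7 190 100 130 95;python3 - <<'E'
from fit import *
L=frame((.4663,-.1918),76.2)
f,z,K,E=load("scene7");q=L(cloud(z,K,E));x,y,h=q[...,0],q[...,1],q[...,2]
m=(x>.03)&(x<.058)&(abs(y)<.03)&(h>.12);print("tip rod",m.sum(),q[m].mean(0),"max x",x[m].max())
m=(x>-.07)&(x<-.04)&(abs(y)<.02)&(h>.12);print("handle",m.sum(),np.median(q[m],0))
for a,b in((-.035,-.012),(-.008,.008),(.008,.025)):
    m=(x>a)&(x<b)&(abs(y)<.035)&(h>.12);print("pulley",m.sum(),q[m].mean(0),"hmax",h[m].max())
E
```

```text
t 15.45 tcp [ 0.4412 -0.2894  0.1466] ori [ -1.87  89.96 164.31] j [-11.9  10.7 -24.2  -0.  -55.1  -1.9] F [ 0.11  0.76 -4.48] M [-0.109 -0.033  0.011] op 0.02
roll -0.02 dist pre-roll [ 0.1155  0.1143 -0.0012] post-roll [ 0.1155  0.1143 -0.0012]
toolR
 [[-0.001 -0.239 -0.971]
 [ 0.    -0.971  0.239]
 [-1.    -0.     0.001]]
local [-0.10074122  0.00111793  0.1466392 ]
tip rod 104 [ 0.04616181 -0.01610426  0.38436232] max x 0.05791311614265579
handle 771 [-0.05727732 -0.00755746  0.37299095]
pulley 251 [-0.02226973 -0.01527053  0.28647281] hmax 0.5554392270994412
pulley 181 [ 2.02887004e-04 -1.86718395e-02  3.46718205e-01] hmax 0.5565562359223544
pulley 255 [ 0.01601447 -0.01816205  0.3501371 ] hmax 0.5578814926640316
```

View pics/s7.png

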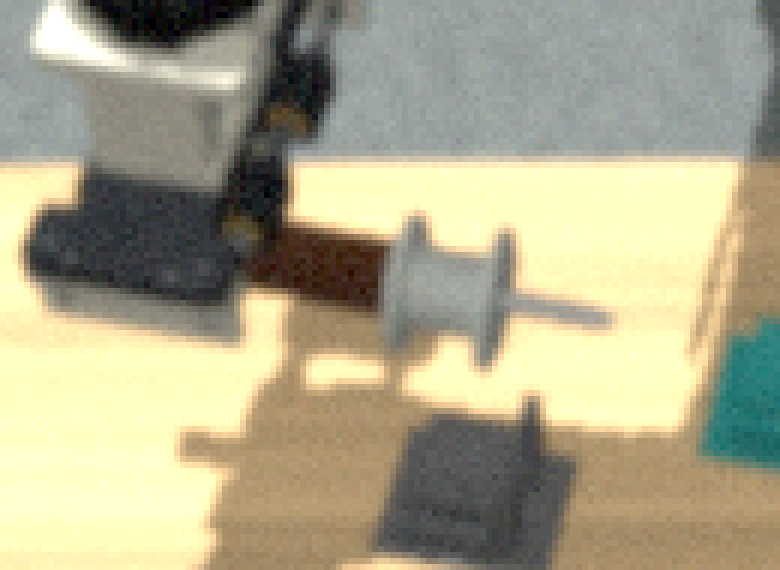

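```bash
python3 - <<'E'
from fit import *
L=frame((.4663,-.1918),76.2)
f,z,K,E=load("scene7");q=L(cloud(z,K,E));x,y,h=q[...,0],q[...,1],q[...,2]
W=(h>.1)&(h<.22)&(abs(y)<.04)
m=W&(x>.03)&(x<.065);p,s=cyl(q[m],.005,.06);print("rod",m.sum(),p.round(4),s,"maxx",np.sort(x[m])[-4:])
for a in np.arange(-.085,-.03,.01):
    m=W&(abs(x-a)<.005);print(a.round(3),m.sum(),np.percentile(h[m],80).round(4),np.median(y[m]).round(4))
for a in np.arange(-.035,.03,.006):
    m=W&(abs(x-a)<.003);print(a.round(3),m.sum(),np.sort(h[m])[-3:].round(4),y[m].mean().round(4))
E
```

```text
rod 51 [0.0025 0.0156 0.1597 0.0043] 0.0012796625439220888 maxx [0.06139391 0.06228519 0.06387594 0.06468918]
-0.085 31 0.1725 -0.0075
-0.075 49 0.1751 -0.0068
-0.065 62 0.1777 -0.0069
-0.055 52 0.1746 -0.0063
-0.045 53 0.1757 -0.0066
-0.035 43 0.1759 -0.0066
-0.035 35 [0.177  0.1771 0.1775] -0.0034
-0.029 14 [0.1862 0.1871 0.1876] -0.0131
-0.023 94 [0.1886 0.1887 0.1889] -0.0075
-0.017 34 [0.1773 0.1775 0.178 ] -0.0055
-0.011 34 [0.1768 0.1769 0.177 ] -0.0071
-0.005 36 [0.178  0.1783 0.1796] -0.0063
0.001 35 [0.1771 0.1775 0.179 ] -0.0056
0.007 25 [0.1754 0.1771 0.1772] -0.008
0.013 88 [0.1884 0.1885 0.1889] -0.0064
0.019 36 [0.1838 0.1885 0.1899] -0.0028
0.025 9 [0.1652 0.1654 0.1666] 0.0001
```

servo_tool:
  motion:
    - {"offset":[0,-0.004,0.001],"roll":0,"claw":-1}
    - {"offset":[0,-0.008,0.0015],"roll":0,"claw":-1}
    - {"offset":[0,-0.012,0.0025],"roll":0,"claw":-1}
    - {"offset":[0,-0.016,0.003],"roll":0,"claw":-1}
    - {"offset":[0,-0.02,0.004],"roll":0,"claw":-1}
    - {"offset":[0,-0.02,0.004],"roll":0,"claw":-1}
    - {"offset":[0,-0.02,0.004],"roll":0,"claw":-1}
    - {"offset":[0,-0.02,0.004],"roll":0,"claw":-1}
    - {"offset":[0,-0.02,0.004],"roll":0,"claw":-1}
    - {"offset":[0,-0.02,0.004],"roll":0,"claw":-1}
    - {"offset":[0,-0.02,0.004],"roll":0,"claw":-1}
    - {"offset":[0,-0.02,0.004],"roll":0,"claw":-1}

```text
clock: 17.0
tool_pos: [0.45, -0.0841, 0.1471]
orientation: [-132.4, 90.0, 33.8]
force: [-0.2, -0.3, -3.1]
opening: 0.02
```

servo_tool:
  motion:
    - {"offset":[0,-0.02,0.004],"roll":0,"claw":-1}
    - {"offset":[0,-0.02,0.004],"roll":0,"claw":-1}
    - {"offset":[0,-0.02,0.004],"roll":0,"claw":-1}
    - {"offset":[0,-0.02,0.004],"roll":0,"claw":-1}
    - {"offset":[0,-0.02,0.004],"roll":0,"claw":-1}
    - {"offset":[0,-0.018,0.004],"roll":0,"claw":-1}
    - {"offset":[0,-0.014,0.003],"roll":0,"claw":-1}
    - {"offset":[0,-0.01,0.002],"roll":0,"claw":-1}
    - {"offset":[0,-0.006,0.001],"roll":-2.7,"claw":-1}
    - {"offset":[0,-0.003,0],"roll":-4,"claw":-1}
    - {"offset":[0,-0.001,0],"roll":-4,"claw":-1}
    - {"offset":[0,0,0],"roll":0,"claw":-1}

```text
clock: 18.5
tool_pos: [0.4571, 0.069, 0.1469]
orientation: [42.1, 90.0, -141.0]
force: [-0.3, 0.5, -3.0]
opening: 0.0194
```

```bash
sed -i 's/^o=ctrl.*/o=ctrl.get_obs();plan(o,[.4584,.1026,.0621],86.9); print("stand-local",frame((.4643,.2114),86.9)(o["tool_pos"]))/' look.py; python3 look.py 8 330 80 130 120
```

```text
t 18.5 tcp [0.4571 0.069  0.1469] ori [  42.07   89.98 -141.01] j [ 33.1   4.4 -31.7   0.  -53.8 -36.2] F [-0.32  0.49 -2.96] M [-0.199 -0.067  0.01 ] op 0.0194
roll 0.03 dist pre-roll [ 0.0848 -0.0336  0.0005] post-roll [ 0.0848 -0.0336  0.0005]
toolR
 [[-0.    -0.054 -0.999]
 [-0.    -0.999  0.054]
 [-1.     0.     0.   ]]
stand-local [-0.14253689 -0.000551    0.14688998]
```

View pics/s8.png

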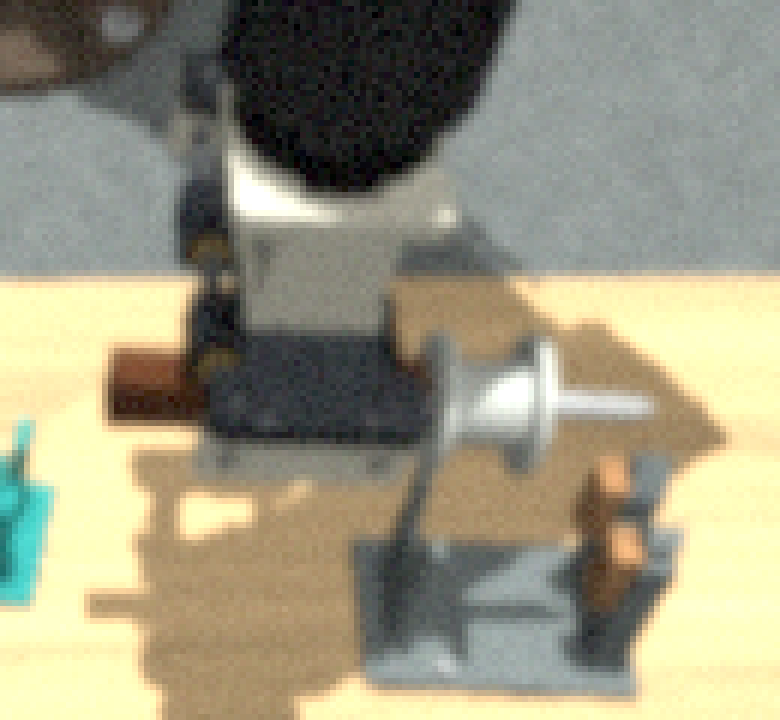

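servo_tool:
  motion:
    - {"offset":[0,-0.003,0],"roll":0,"claw":-1}
    - {"offset":[0,-0.006,0.0005],"roll":0,"claw":-1}
    - {"offset":[0,-0.008,0],"roll":0,"claw":-1}
    - {"offset":[0,-0.008,0],"roll":0,"claw":-1}
    - {"offset":[0,-0.006,0],"roll":0,"claw":-1}
    - {"offset":[0,-0.002,0],"roll":0,"claw":-1}
    - {"offset":[0,0,0],"roll":0,"claw":-1}
    - {"offset":[0,0,0],"roll":0,"claw":-1}

```text
clock: 19.55
tool_pos: [0.4584, 0.102, 0.1469]
orientation: [40.8, 90.0, -142.3]
force: [-0.6, 0.2, -3.4]
opening: 0.0199
```

```bash
python3 look.py 9 340 80 130 120; python3 - <<'E'
from fit import *
from plant import ctrl
S=ctrl.snapshot("top");np.savez("/tmp/top9.npz",**S)
cv2.imwrite("pics/t9.png",cv2.convertScaleAbs(cv2.resize(S["frame"][200:300,120:240],None,fx=6,fy=6,interpolation=3),alpha=1.8))
L=frame((.4643,.2114),86.9)
for n in("scene9","top9"):
    f,z,K,E=load(n);q=L(cloud(z,K,E));x,y,h=q[...,0],q[...,1],q[...,2]
    W=(h>.13)&(h<.21)&(abs(y)<.04)
    m=W&(x>.02)&(x<.07);p,s=cyl(q[m],.005,.04);print(n,"rod",m.sum(),p.round(4),s,"maxx",np.sort(x[m])[-4:])
    v,u=np.nonzero(m);print([tuple(L(ray(c,v[u==c].mean(),K,E,.1615))[:2].round(4)) for c in np.unique(u)[::2]])
    for a in np.arange(-.07,.03,.006):
        m=W&(abs(x-a)<.003)
        if m.sum()>2:print(a.round(3),m.sum(),np.sort(h[m])[-3:].round(4),y[m].mean().round(4))
for n in("scene0","top0"):
    f,z,K,E=load(n);q=L(cloud(z,K,E));x,y,h=q[...,0],q[...,1],q[...,2]
    for nm,a,b,h0 in(("saddle",-.065,-.045,.075),("cheek",.03,.055,.085)):
        m=(x>a)&(x<b)&(h>h0)&(h<.12)&(abs(y)<.05)
        print(n,nm,np.sort(y[m]).round(3), x[m].mean())
E
```

```text
t 19.55 tcp [0.4584 0.102  0.1469] ori [  40.82   89.99 -142.3 ] j [ 36.6   5.2 -30.9   0.  -53.9 -39.8] F [-0.65  0.17 -3.4 ] M [-0.141 -0.04  -0.008] op 0.0199
roll -0.02 dist pre-roll [ 0.0848 -0.0006  0.0001] post-roll [ 0.0848 -0.0006  0.0001]
toolR
 [[-0.    -0.054 -0.999]
 [-0.    -0.999  0.054]
 [-1.     0.     0.   ]]
stand-local [-1.09550094e-01 -5.70697631e-05  1.46935354e-01]
scene9 rod 53 [ 0.0017 -0.0145  0.1606 -0.0038] 0.001490488886117866 maxx [0.05035487 0.05043632 0.05335992 0.05533056]
[(np.float64(0.022), np.float64(0.002)), (np.float64(0.027), np.float64(0.0022)), (np.float64(0.0314), np.float64(-0.0007)), (np.float64(0.0364), np.float64(-0.0005)), (np.float64(0.0414), np.float64(-0.0002)), (np.float64(0.0463), np.float64(-0.0)), (np.float64(0.0515), np.float64(0.0018))]
-0.046 5 [0.1753 0.1756 0.1772] 0.0059
-0.04 15 [0.1834 0.1847 0.1876] 0.0052
-0.034 94 [0.1887 0.1888 0.1891] -0.0073
-0.028 12 [0.1768 0.1772 0.1836] -0.0081
-0.022 35 [0.1776 0.1778 0.1788] -0.007
-0.016 35 [0.1776 0.1779 0.1781] -0.0077
-0.01 33 [0.1769 0.1771 0.1785] -0.0073
-0.004 38 [0.1785 0.1786 0.1792] -0.0073
0.002 123 [0.1894 0.1895 0.1903] -0.0076
0.008 9 [0.1854 0.1875 0.1888] -0.0137
0.014 3 [0.1617 0.1634 0.1671] -0.002
0.02 11 [0.1654 0.1656 0.1665] 0.0001
0.026 9 [0.1652 0.1654 0.1655] 0.0001fit.py:7: RuntimeWarning: Mean of empty slice.
  s=least_squares(f,[0,0,q[:,2].mean()-r/2,0],loss='soft_l1',f_scale=.002); return s.x,np.std(s.fun)
  ret = ret.dtype.type(ret / rcount)
Traceback (most recent call last):
  File "fit.py", line 7, in cyl
    s=least_squares(f,[0,0,q[:,2].mean()-r/2,0],loss='soft_l1',f_scale=.002); return s.x,np.std(s.fun)
ValueError: Initial guess is outside of provided bounds
```

View pics/s9.png

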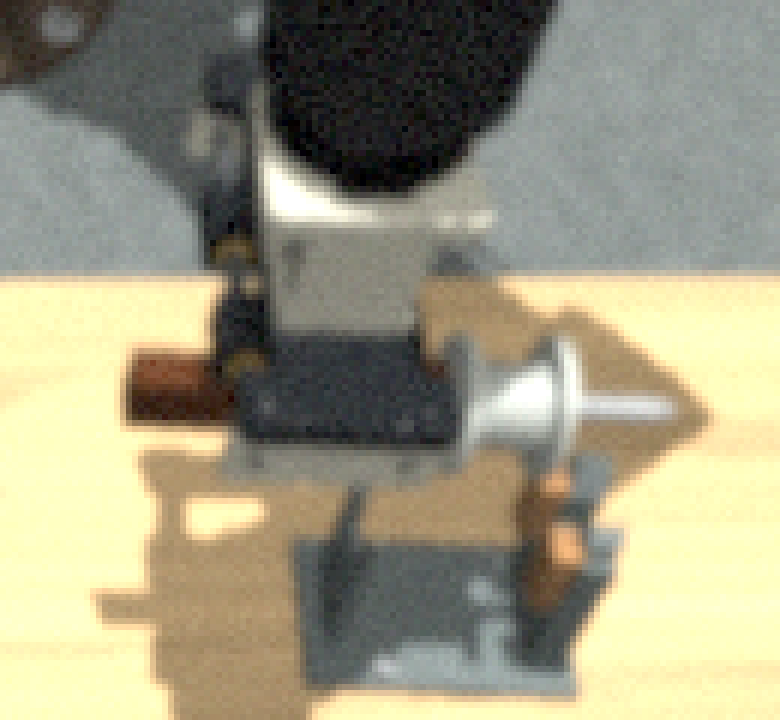

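View pics/t9.png

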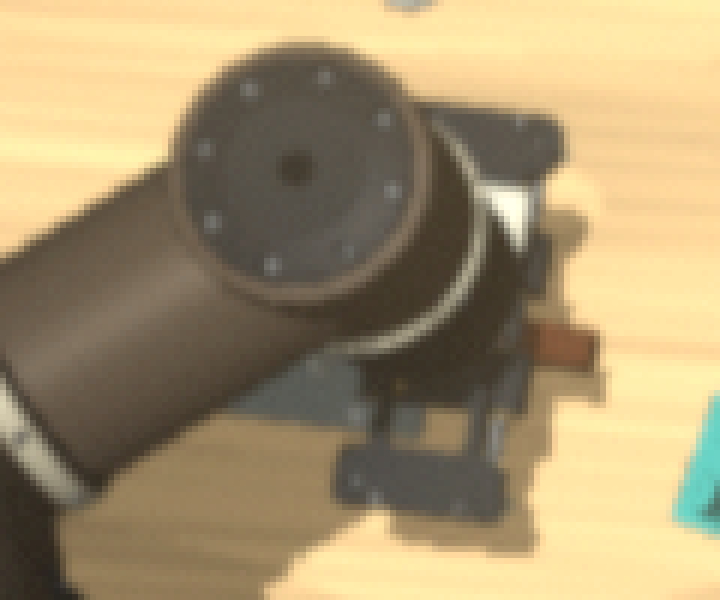

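```bash
python3 - <<'E'
from fit import *
L=frame((.4643,.2114),86.9)
for n in("scene0","top0"):
    f,z,K,E=load(n);q=L(cloud(z,K,E));x,y,h=q[...,0],q[...,1],q[...,2]
    for nm,a,b,h0 in(("saddle",-.065,-.045,.07),("cheek",.015,.055,.08)):
        m=(x>a)&(x<b)&(h>h0)&(h<.12)&(abs(y)<.05)
        hist=np.histogram(y[m],np.arange(-.048,.05,.004))[0]
        print(n,nm,"ymin/max",np.sort(y[m])[[1,-2]].round(4),"hist",hist,"x",x[m].mean().round(4))
E
```

```text
scene0 saddle ymin/max [-0.0236  0.0239] hist [ 0  0  0  0  0  1 10  5  1  1  0  0  0  0  0  6  7  8  1  0  0  0  0  0] x -0.0498
scene0 cheek ymin/max [-0.0306  0.0279] hist [ 0  0  0  0 17 29 28 23 13  8  1  0  0  0 40 26 21 11 13  1  0  0  0  0] x 0.0393
top0 saddle ymin/max [-0.0253  0.0276] hist [0 0 0 0 0 2 3 5 4 2 0 0 0 0 0 0 3 3 5 1 0 0 0 0] x -0.05
top0 cheek ymin/max [-0.0299  0.0314] hist [ 0  0  0  0  4 10 12 13 14 13  3  0  0  0  8  9 17 13 12 11  0  0  0  0] x 0.0392
```

servo_tool:
  motion:
    - {"offset":[0.003,-0.002,0],"roll":0,"claw":-1}
    - {"offset":[0.006,-0.002,0],"roll":0,"claw":-1}
    - {"offset":[0.008,0,0],"roll":0,"claw":-1}
    - {"offset":[0.01,0,0],"roll":0,"claw":-1}
    - {"offset":[0.01,0,0],"roll":0,"claw":-1}
    - {"offset":[0.008,0,0],"roll":0,"claw":-1}
    - {"offset":[0.005,0,0],"roll":0,"claw":-1}
    - {"offset":[0,0,0],"roll":0,"claw":-1}

```text
clock: 20.65
tool_pos: [0.4586, 0.106, 0.0966]
orientation: [40.6, 90.0, -142.5]
force: [-0.3, -0.3, -2.7]
opening: 0.0202
```

servo_tool:
  motion:
    - {"offset":[0.004,0,0],"roll":0,"claw":-1}
    - {"offset":[0.004,0,0],"roll":0,"claw":-1}
    - {"offset":[0.004,0,0],"roll":0,"claw":-1}
    - {"offset":[0.004,0,0],"roll":0,"claw":-1}
    - {"offset":[0,0,0],"roll":0,"claw":-1}

```text
clock: 21.28
tool_pos: [0.4585, 0.106, 0.0806]
orientation: [38.7, 90.0, -144.4]
force: [0.5, 1.0, -3.4]
opening: 0.0198
```

```bash
python3 look.py 10 340 100 130 100
```

```text
t 21.275 tcp [0.4585 0.106  0.0806] ori [  38.7    89.96 -144.41] j [ 37.1  10.2 -35.6  -0.  -44.3 -40.2] F [ 0.52  0.96 -3.37] M [-0.166  0.018 -0.029] op 0.0198
roll -0.02 dist pre-roll [ 0.0185  0.0034 -0.0001] post-roll [ 0.0185  0.0034 -0.0001]
toolR
 [[-0.001 -0.054 -0.999]
 [-0.    -0.999  0.054]
 [-1.     0.     0.001]]
stand-local [-1.05568559e-01  8.88583664e-05  8.05986827e-02]
```

View pics/s10.png

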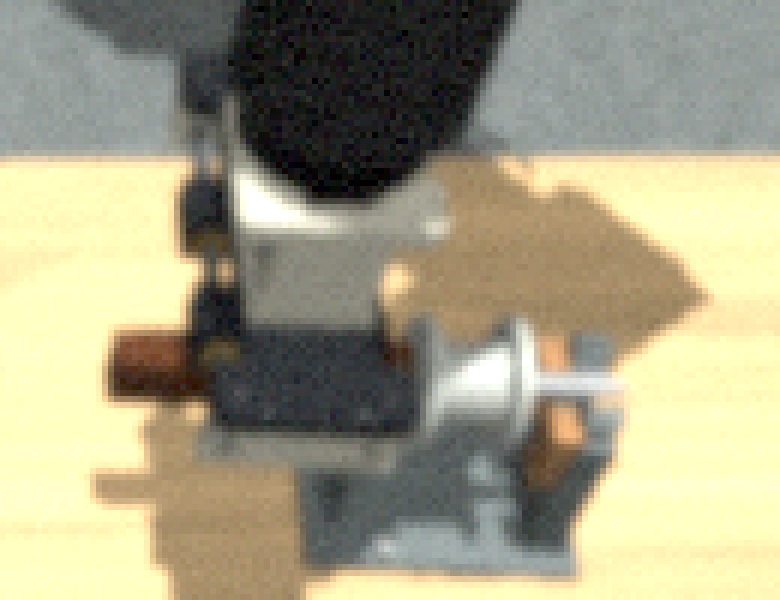

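servo_tool:
  motion:
    - {"offset":[0.004,0,0],"roll":0,"claw":-1}
    - {"offset":[0.004,0,0],"roll":0,"claw":-1}
    - {"offset":[0.004,0,0],"roll":0,"claw":-1}
    - {"offset":[0,0,0],"roll":0,"claw":-1}

```text
clock: 21.82
tool_pos: [0.4585, 0.1059, 0.0685]
orientation: [37.7, 89.9, -145.4]
force: [-0.4, -0.3, -3.3]
opening: 0.0195
```

servo_tool:
  motion:
    - {"offset":[0.002,0,0],"roll":0,"claw":-1}
    - {"offset":[0.002,0,0],"roll":0,"claw":-1}
    - {"offset":[0,0,0],"roll":0,"claw":-1}

```text
clock: 22.2
tool_pos: [0.4586, 0.1061, 0.0648]
orientation: [37.1, 90.0, -146.0]
force: [-0.0, 0.2, -2.9]
opening: 0.0199
```

servo_tool:
  motion:
    - {"offset":[0.001,0,0],"roll":0,"claw":-1}
    - {"offset":[0.001,0,0],"roll":0,"claw":-1}
    - {"offset":[0,0,0],"roll":0,"claw":-1}

```text
clock: 22.58
tool_pos: [0.4587, 0.1061, 0.0629]
orientation: [25.8, 90.0, -157.3]
force: [-0.3, 0.2, -3.5]
opening: 0.0201
```

```bash
python3 look.py 11 340 100 130 100
```

```text
t 22.575 tcp [0.4587 0.1061 0.0629] ori [  25.83   89.99 -157.28] j [ 37.1  11.7 -36.7  -0.  -41.6 -40.2] F [-0.33  0.19 -3.5 ] M [-0.164 -0.018  0.002] op 0.0201
roll -0.02 dist pre-roll [0.0008 0.0035 0.0001] post-roll [0.0008 0.0035 0.0001]
toolR
 [[-0.    -0.054 -0.999]
 [-0.    -0.999  0.054]
 [-1.     0.     0.   ]]
stand-local [-1.05425308e-01 -6.90234066e-05  6.28988564e-02]
```

View pics/s11.png

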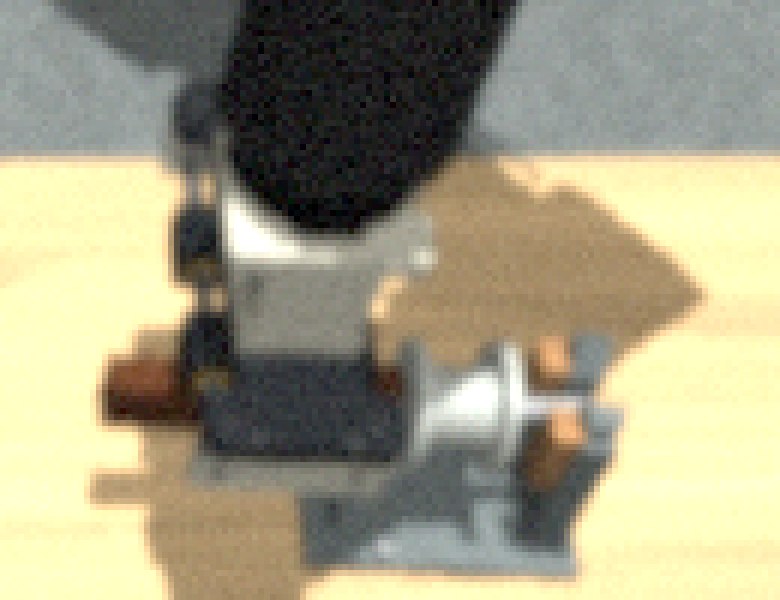

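servo_tool:
  motion:
    - {"offset":[0.0005,0,0],"roll":0,"claw":-1}
    - {"offset":[0,0,0],"roll":0,"claw":-1}
    - {"offset":[0,0,0],"roll":0,"claw":-1}

```text
clock: 23.0
tool_pos: [0.4587, 0.1061, 0.0624]
orientation: [32.1, 90.0, -151.0]
force: [1.1, -0.4, -3.5]
opening: 0.0202
```

servo_tool:
  motion:
    - {"offset":[0.0005,0,0],"roll":0,"claw":-1}
    - {"offset":[0,0,0],"roll":0,"claw":-1}
    - {"offset":[0,0,0],"roll":0,"claw":-1}

```text
clock: 23.38
tool_pos: [0.4588, 0.1062, 0.062]
orientation: [-147.8, 90.0, 29.1]
force: [-0.8, -0.6, -1.4]
opening: 0.0199
```

servo_tool:
  motion:
    - {"offset":[0.0005,0,0],"roll":0,"claw":-1}
    - {"offset":[0,0,0],"roll":0,"claw":-1}
    - {"offset":[0,0,0],"roll":0,"claw":-1}

```text
clock: 23.75
tool_pos: [0.4589, 0.1061, 0.0618]
orientation: [-164.0, 90.0, 12.8]
force: [-1.2, -2.6, 4.8]
opening: 0.0199
```

servo_tool:
  motion:
    - {"offset":[-0.0004,0,0],"roll":0,"claw":-1}
    - {"offset":[0,-0.001,0],"roll":0,"claw":-1}
    - {"offset":[0,-0.001,0],"roll":0,"claw":-1}
    - {"offset":[0,0,0],"roll":0,"claw":-1}

```text
clock: 24.25
tool_pos: [0.4588, 0.1077, 0.0619]
orientation: [69.9, 89.9, -113.2]
force: [-0.6, -4.8, 5.4]
opening: 0.0197
```

servo_tool:
  motion:
    - {"offset":[0,-0.001,0],"roll":0,"claw":-1}
    - {"offset":[0,-0.001,0],"roll":0,"claw":-1}
    - {"offset":[0,-0.001,0],"roll":0,"claw":-1}
    - {"offset":[0,-0.001,0],"roll":0,"claw":-1}

```text
clock: 24.75
tool_pos: [0.4589, 0.1114, 0.0619]
orientation: [68.3, 89.9, -114.8]
force: [0.6, -6.0, 4.8]
opening: 0.0194
```

```bash
python3 look.py 12 360 140 100 70; python3 - <<'E'
from fit import *
L=frame((.4643,.2114),86.9)
f,z,K,E=load("scene12");q=L(cloud(z,K,E));x,y,h=q[...,0],q[...,1],q[...,2]
m=(abs(y)<.03)&(h>.096)&(h<.112)&(x>-.05)&(x<.03);print(np.histogram(x[m],np.arange(-.05,.03,.004)),"y",y[m].mean())
E
```

```text
t 24.75 tcp [0.4589 0.1114 0.0619] ori [  68.27   89.93 -114.85] j [ 37.6  12.  -36.6   0.  -41.5 -40.8] F [ 0.59 -6.04  4.77] M [-2.017  0.095 -0.028] op 0.0194
roll -0.02 dist pre-roll [-0.0002  0.0088 -0.    ] post-roll [-0.0002  0.0088 -0.    ]
toolR
 [[-0.001 -0.054 -0.999]
 [-0.001 -0.999  0.054]
 [-1.     0.001  0.   ]]
stand-local [-1.00110240e-01  1.38771319e-05  6.19201798e-02]
(array([ 0,  0,  0,  0,  0, 16, 17,  1,  0,  0,  0,  0,  0,  0,  3, 27,  8,
        0,  0]), array([-0.05 , -0.046, -0.042, -0.038, -0.034, -0.03 , -0.026, -0.022,
       -0.018, -0.014, -0.01 , -0.006, -0.002,  0.002,  0.006,  0.01 ,
        0.014,  0.018,  0.022,  0.026])) y -0.0007250662116880496
```

View pics/s12.png

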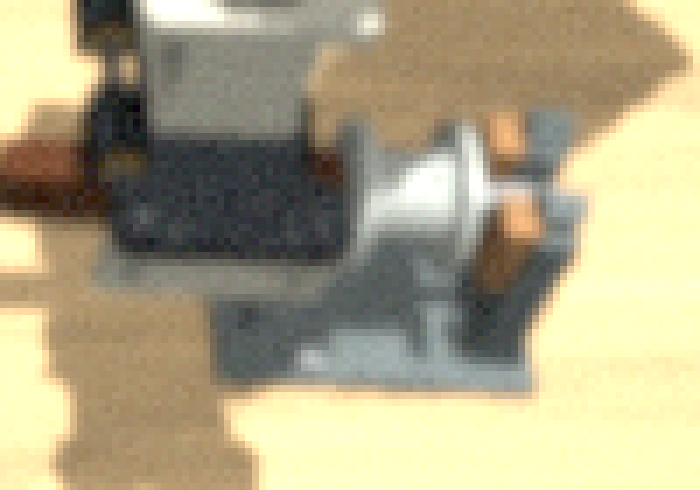

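servo_tool:
  motion:
    - {"offset":[-0.0005,0,0],"roll":0,"claw":-1}
    - {"offset":[0,0,0],"roll":0,"claw":-1}
    - {"offset":[0,0,0],"roll":0,"claw":-1}

```text
clock: 25.18
tool_pos: [0.4589, 0.1122, 0.0621]
orientation: [-1.9, 90.0, 174.9]
force: [0.0, -0.1, -2.6]
opening: 0.0198
```

servo_tool:
  motion:
    - {"offset":[0,-0.001,0],"roll":0,"claw":-1}
    - {"offset":[0,-0.001,0],"roll":0,"claw":-1}
    - {"offset":[0,-0.001,0],"roll":0,"claw":-1}

```text
clock: 25.55
tool_pos: [0.4592, 0.1153, 0.0623]
orientation: [-4.2, 90.0, 172.7]
force: [-0.0, -0.6, -3.0]
opening: 0.0201
```

servo_tool:
  motion:
    - {"offset":[0,-0.0003,0],"roll":0,"claw":-1}
    - {"offset":[0,-0.0003,0],"roll":0,"claw":-1}

```text
clock: 25.8
tool_pos: [0.4592, 0.1158, 0.0623]
orientation: [21.0, 90.0, -162.2]
force: [-0.6, -0.1, -2.4]
opening: 0.02
```

servo_tool:
  motion:
    - {"offset":[0,-0.0003,0],"roll":0,"claw":-1}
    - {"offset":[0,-0.0003,0],"roll":0,"claw":-1}

```text
clock: 26.05
tool_pos: [0.4593, 0.1163, 0.0624]
orientation: [-117.3, 90.0, 59.6]
force: [0.5, -0.3, -3.7]
opening: 0.02
```

servo_tool:
  motion:
    - {"offset":[0,-0.0003,0],"roll":0,"claw":-1}
    - {"offset":[0,-0.0003,0],"roll":0,"claw":-1}

```text
clock: 26.3
tool_pos: [0.4593, 0.1169, 0.0624]
orientation: [171.4, 90.0, -11.7]
force: [1.4, 0.0, -3.0]
opening: 0.0202
```

servo_tool:
  motion:
    - {"offset":[0,-0.0003,0],"roll":0,"claw":-1}
    - {"offset":[0,-0.0003,0],"roll":0,"claw":-1}

```text
clock: 26.55
tool_pos: [0.4594, 0.1176, 0.0624]
orientation: [-142.8, 90.0, 34.1]
force: [-0.4, -0.0, -3.7]
opening: 0.0198
```

servo_tool:
  motion:
    - {"offset":[0,-0.0003,0],"roll":0,"claw":-1}
    - {"offset":[0,-0.0003,0],"roll":0,"claw":-1}

```text
clock: 26.8
tool_pos: [0.4594, 0.1181, 0.0624]
orientation: [-139.9, 90.0, 36.9]
force: [0.2, -0.7, -4.5]
opening: 0.0197
```

servo_tool:
  motion:
    - {"offset":[0,-0.0003,0],"roll":0,"claw":-1}
    - {"offset":[0,-0.0003,0],"roll":0,"claw":-1}

```text
clock: 27.05
tool_pos: [0.4594, 0.1187, 0.0624]
orientation: [57.7, 90.0, -125.4]
force: [0.8, -0.4, -3.4]
opening: 0.0197
```

servo_tool:
  motion:
    - {"offset":[0,-0.0003,0],"roll":0,"claw":-1}
    - {"offset":[0,-0.0003,0],"roll":0,"claw":-1}

```text
clock: 27.3
tool_pos: [0.4594, 0.1193, 0.0624]
orientation: [80.2, 90.0, -102.9]
force: [-0.9, -0.2, -3.6]
opening: 0.02
```

servo_tool:
  motion:
    - {"offset":[0,-0.0003,0],"roll":0,"claw":-1}
    - {"offset":[0,-0.0003,0],"roll":0,"claw":-1}

```text
clock: 27.55
tool_pos: [0.4595, 0.1199, 0.0624]
orientation: [171.7, 90.0, -11.4]
force: [-0.5, 0.4, -3.4]
opening: 0.0199
```

servo_tool:
  motion:
    - {"offset":[0,-0.0003,0],"roll":0,"claw":-1}
    - {"offset":[0,-0.0003,0],"roll":0,"claw":-1}

```text
clock: 27.8
tool_pos: [0.4595, 0.1205, 0.0624]
orientation: [12.0, 90.0, -171.1]
force: [-0.2, -0.0, -3.1]
opening: 0.0202
```

servo_tool:
  motion:
    - {"offset":[0,-0.0003,0],"roll":0,"claw":-1}
    - {"offset":[0,-0.0003,0],"roll":0,"claw":-1}

```text
clock: 28.05
tool_pos: [0.4593, 0.121, 0.0623]
orientation: [43.5, 90.0, -139.6]
force: [-0.1, -1.6, -3.2]
opening: 0.0195
```

servo_tool:
  motion:
    - {"offset":[0,-0.0003,0],"roll":0,"claw":-1}
    - {"offset":[0,-0.0003,0],"roll":0,"claw":-1}

```text
clock: 28.3
tool_pos: [0.4594, 0.1215, 0.0623]
orientation: [48.5, 90.0, -134.6]
force: [-0.9, -1.6, -3.2]
opening: 0.0199
```

servo_tool:
  motion:
    - {"offset":[0,-0.0002,0],"roll":0,"claw":-1}
    - {"offset":[0,0,0],"roll":0,"claw":-1}

```text
clock: 28.55
tool_pos: [0.4594, 0.1218, 0.0623]
orientation: [42.2, 90.0, -140.9]
force: [-0.9, -1.9, -3.3]
opening: 0.0196
```

servo_tool:
  motion:
    - {"offset":[0,-0.0002,0],"roll":0,"claw":-1}
    - {"offset":[0,0,0],"roll":0,"claw":-1}

```text
clock: 28.8
tool_pos: [0.4595, 0.1221, 0.0623]
orientation: [42.0, 90.0, -141.1]
force: [-0.9, -0.7, -3.4]
opening: 0.0198
```

servo_tool:
  motion:
    - {"offset":[0,-0.0002,0],"roll":0,"claw":-1}
    - {"offset":[0,0,0],"roll":0,"claw":-1}

```text
clock: 29.05
tool_pos: [0.4596, 0.1223, 0.0623]
orientation: [40.7, 90.0, -142.5]
force: [-0.3, -1.3, -2.8]
opening: 0.0198
```

```bash
python3 look.py 13 360 140 100 70; python3 - <<'E'
from fit import *
L=frame((.4643,.2114),86.9)
f,z,K,E=load("scene13");q=L(cloud(z,K,E));x,y,h=q[...,0],q[...,1],q[...,2]
m=(abs(y)<.03)&(h>.096)&(h<.112)&(x>-.05)&(x<.03);print(np.histogram(x[m],np.arange(-.05,.03,.004)),"y",y[m].mean())
E
```

```text
t 29.05 tcp [0.4596 0.1223 0.0623] ori [  40.65   89.99 -142.47] j [ 38.7  12.2 -36.2  -0.  -41.7 -41.8] F [-0.33 -1.33 -2.81] M [-0.847  0.109  0.042] op 0.0198
roll -0.02 dist pre-roll [0.0002 0.0197 0.0001] post-roll [0.0002 0.0197 0.0001]
toolR
 [[-0.    -0.054 -0.999]
 [-0.    -0.999  0.054]
 [-1.     0.     0.   ]]
stand-local [-8.92300532e-02 -9.27984333e-05  6.23422901e-02]
(array([ 0,  0,  0,  0,  0,  0,  0,  5, 24,  8,  0,  0,  0,  0,  0,  0,  0,
       19, 19]), array([-0.05 , -0.046, -0.042, -0.038, -0.034, -0.03 , -0.026, -0.022,
       -0.018, -0.014, -0.01 , -0.006, -0.002,  0.002,  0.006,  0.01 ,
        0.014,  0.018,  0.022,  0.026])) y -0.001627012527368709
```

View pics/s13.png

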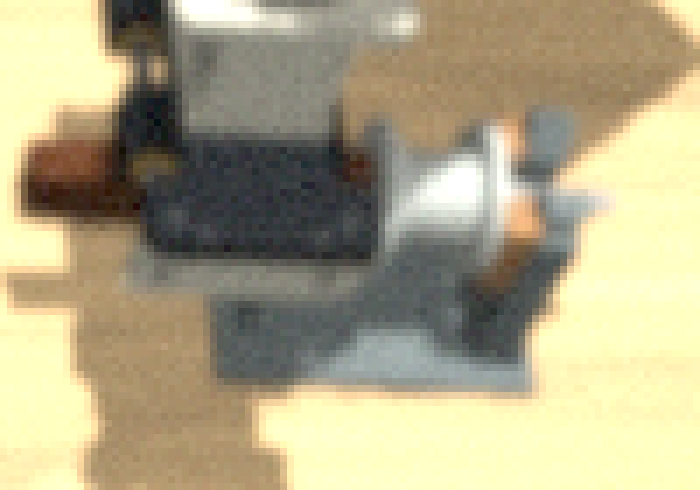

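servo_tool:
  motion:
    - {"offset":[0,-0.0003,0],"roll":0,"claw":-1}
    - {"offset":[0,0,0],"roll":0,"claw":-1}

```text
clock: 29.35
tool_pos: [0.4596, 0.1226, 0.0623]
orientation: [85.5, 90.0, -97.6]
force: [-0.3, -1.7, -3.5]
opening: 0.0202
```

servo_tool:
  motion:
    - {"offset":[0,-0.0003,0],"roll":0,"claw":-1}
    - {"offset":[0,0,0],"roll":0,"claw":-1}

```text
clock: 29.6
tool_pos: [0.4596, 0.1229, 0.0624]
orientation: [163.3, 90.0, -19.8]
force: [-0.1, -1.4, -4.3]
opening: 0.02
```

servo_tool:
  motion:
    - {"offset":[0,-0.0003,0],"roll":0,"claw":-1}
    - {"offset":[0,0,0],"roll":0,"claw":-1}

```text
clock: 29.85
tool_pos: [0.4596, 0.1232, 0.0624]
orientation: [52.4, 90.0, -130.8]
force: [-0.8, -1.3, -4.3]
opening: 0.0197
```

servo_tool:
  motion:
    - {"offset":[0,-0.0003,0],"roll":0,"claw":-1}
    - {"offset":[0,0,0],"roll":0,"claw":-1}

```text
clock: 30.1
tool_pos: [0.4596, 0.1235, 0.0623]
orientation: [56.8, 90.0, -126.4]
force: [-0.9, -1.5, -3.5]
opening: 0.0195
```

servo_tool:
  motion:
    - {"offset":[0,-0.0003,0],"roll":0,"claw":-1}
    - {"offset":[0,-0.0003,0],"roll":0,"claw":-1}

```text
clock: 30.35
tool_pos: [0.4594, 0.1235, 0.0623]
orientation: [58.4, 89.9, -124.7]
force: [0.2, -6.7, -3.6]
opening: 0.0199
```

servo_tool:
  motion:
    - {"offset":[0,-0.0004,0],"roll":0,"claw":-1}
    - {"offset":[0,0,0],"roll":0,"claw":-1}

```text
clock: 30.6
tool_pos: [0.4594, 0.1236, 0.0623]
orientation: [61.8, 89.9, -121.4]
force: [0.5, -7.7, -1.5]
opening: 0.0202
```

```bash
python3 look.py 14 360 140 100 70; python3 - <<'E'
from fit import *
L=frame((.4643,.2114),86.9)
for n in("scene13","scene14"):
    f,z,K,E=load(n);q=L(cloud(z,K,E));x,y,h=q[...,0],q[...,1],q[...,2]
    m=(abs(y)<.03)&(h>.094)&(h<.112)&(x>-.05)&(x<.005);print(x[m].mean(),m.sum())
    m=(abs(y)<.03)&(h>.094)&(h<.112)&(x>.005)&(x<.03);print(x[m].mean(),m.sum())
    m=(abs(y)<.01)&(h>.065)&(h<.09)&(x>.05)&(x<.1);print("tip",np.sort(x[m])[-4:])
E
```

```text
t 30.6 tcp [0.4594 0.1236 0.0623] ori [  61.77   89.91 -121.36] j [ 38.9  12.3 -36.1   0.  -41.7 -42. ] F [ 0.46 -7.66 -1.47] M [-2.735 -0.435 -0.123] op 0.0202
roll -0.04 dist pre-roll [ 0.0002  0.021  -0.0002] post-roll [ 0.0002  0.021  -0.0002]
toolR
 [[-0.001 -0.055 -0.999]
 [-0.001 -0.999  0.055]
 [-1.     0.001  0.001]]
stand-local [-0.08798068  0.00016791  0.06228969]
-0.014873577187804151 45
0.021611550921614906 48
tip [0.07219309 0.07402008 0.0747346  0.07475818]
-0.014959065432415148 46
0.022005408007798977 48
tip [0.07415908 0.07520496 0.07536061 0.07739342]
```

View pics/s14.png

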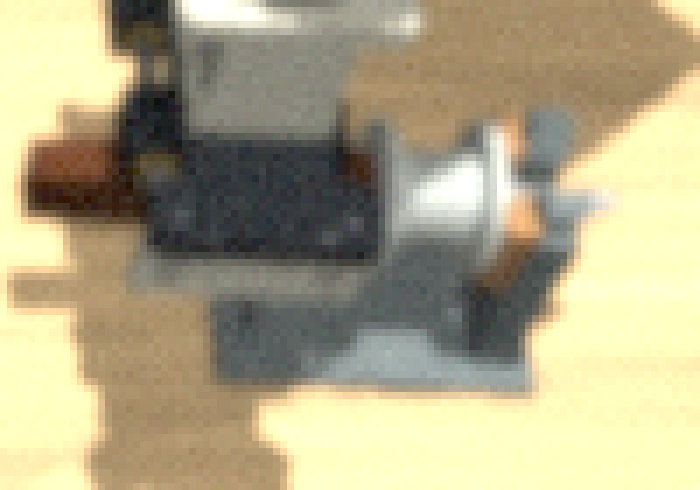

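servo_tool:
  motion:
    - {"offset":[0,0,0],"roll":0,"claw":-1}
    - {"offset":[0,0,0],"roll":0,"claw":-1}
    - {"offset":[0,0,0],"roll":0,"claw":-1}

```text
clock: 31.02
tool_pos: [0.4594, 0.1236, 0.0623]
orientation: [61.1, 89.9, -122.1]
force: [1.3, -6.5, -2.1]
opening: 0.0198
```

servo_tool:
  motion:
    - {"offset":[0,0,0],"roll":0,"claw":-1}
    - {"offset":[0,0,0],"roll":0,"claw":-1}
    - {"offset":[0,0,0],"roll":0,"claw":-1}
    - {"offset":[0,0,0],"roll":0,"claw":-1}

```text
clock: 31.52
tool_pos: [0.4594, 0.1236, 0.0623]
orientation: [61.2, 89.9, -122.0]
force: [2.2, -8.3, -2.8]
opening: 0.0197
```

servo_tool:
  motion:
    - {"offset":[0,0,0],"roll":0,"claw":-1}
    - {"offset":[0,0,0],"roll":0,"claw":-1}
    - {"offset":[0,0,0],"roll":0,"claw":-1}
    - {"offset":[0,0,0],"roll":0,"claw":-1}
    - {"offset":[0,0,0],"roll":0,"claw":-1}

```text
clock: 32.15
tool_pos: [0.4594, 0.1235, 0.0623]
orientation: [61.7, 89.9, -121.4]
force: [0.4, -7.2, -3.0]
opening: 0.02
```

servo_tool:
  motion:
    - {"offset":[0,0.0004,0],"roll":0,"claw":-1}
    - {"offset":[0.0003,0.0003,0],"roll":0,"claw":-1}
    - {"offset":[0,0,0],"roll":0,"claw":-1}
    - {"offset":[0,0,0],"roll":0,"claw":-1}

```text
clock: 32.65
tool_pos: [0.4596, 0.1235, 0.0621]
orientation: [64.0, 90.0, -119.1]
force: [-0.8, -5.9, -1.7]
opening: 0.0198
```

servo_tool:
  motion:
    - {"offset":[0,0,0],"roll":0,"claw":-0.5}
    - {"offset":[0,0,0],"roll":0,"claw":-0.3}
    - {"offset":[0,0,0],"roll":0,"claw":-0.1}
    - {"offset":[0,0,0],"roll":0,"claw":0}
    - {"offset":[0,0,0],"roll":0,"claw":0}

```text
clock: 33.28
tool_pos: [0.4598, 0.124, 0.0621]
orientation: [-137.9, 90.0, 39.0]
force: [-0.2, -0.1, 0.1]
opening: 0.0431
```

```bash
python3 look.py 15 360 140 100 70
```

```text
t 33.275 tcp [0.4598 0.124  0.0621] ori [-137.89   89.98   39.  ] j [ 38.8  12.3 -36.1  -0.  -41.6 -41.9] F [-0.25 -0.07  0.07] M [ 0.083 -0.062 -0.038] op 0.0431
roll -0.01 dist pre-roll [0.     0.0214 0.0002] post-roll [0.     0.0214 0.0002]
toolR
 [[ 0.    -0.054 -0.999]
 [ 0.    -0.999  0.054]
 [-1.    -0.    -0.   ]]
stand-local [-0.0875527  -0.00022474  0.06212877]
```

View pics/s15.png

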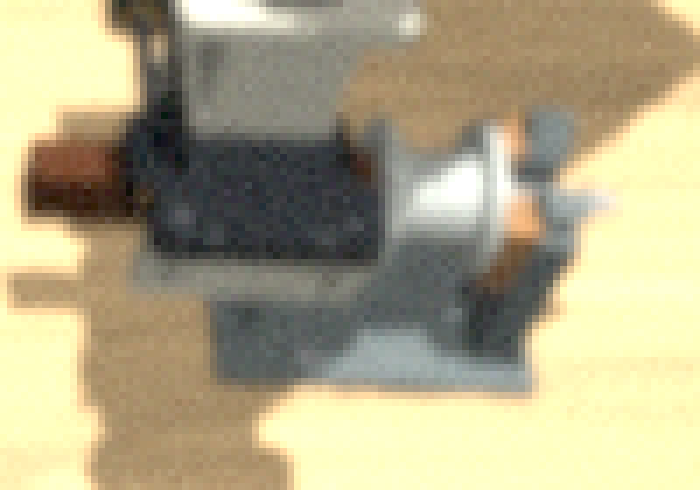

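servo_tool:
  motion:
    - {"offset":[-0.005,0,0],"roll":0,"claw":0}
    - {"offset":[-0.01,0,0],"roll":0,"claw":0}
    - {"offset":[-0.02,0,0],"roll":0,"claw":0}
    - {"offset":[-0.04,0,0],"roll":0,"claw":0}
    - {"offset":[-0.04,0,0],"roll":0,"claw":0}
    - {"offset":[0,0.05,0],"roll":0,"claw":0}
    - {"offset":[0,0.05,0],"roll":0,"claw":0}
    - {"offset":[0,0.05,0],"roll":0,"claw":0}
    - {"offset":[0,0.05,0],"roll":0,"claw":0}
    - {"offset":[0,0,0],"roll":0,"claw":0}
    - {"offset":[0,0,0],"roll":0,"claw":0}

```text
clock: 34.7
tool_pos: [0.4489, -0.076, 0.1776]
orientation: [-161.0, 90.0, 15.8]
force: [-0.2, -0.5, -0.2]
opening: 0.0439
```

```bash
python3 look.py 16 330 130 130 80;python3 - <<'E'
from fit import *
from plant import ctrl
S=ctrl.snapshot("top");np.savez("/tmp/top16.npz",**S)
cv2.imwrite("pics/t16.png",cv2.convertScaleAbs(cv2.resize(S["frame"][210:300,130:260],None,fx=6,fy=6,interpolation=3),alpha=1.8))
L=frame((.4643,.2114),86.9)
for n in("scene16",):
    f,z,K,E=load(n);q=L(cloud(z,K,E));x,y,h=q[...,0],q[...,1],q[...,2]
    for a,b in((-.05,.005),(.005,.03)):
        m=(abs(y)<.03)&(h>.094)&(h<.112)&(x>a)&(x<b);print("flange",x[m].mean(),m.sum(),h[m].max())
    m=(abs(y)<.01)&(h>.065)&(h<.09)&(x>.05)&(x<.1);print("tip",np.sort(x[m])[-4:],q[m].mean(0))
    for a in np.arange(-.14,-.02,.02):
        m=(abs(y)<.015)&(h>.07)&(h<.12)&(abs(x-a)<.01);print("handle",a,np.percentile(h[m],70).round(4),np.median(y[m]).round(4),m.sum())
E
```

```text
t 34.7 tcp [ 0.4489 -0.076   0.1776] ori [-160.99   89.95   15.83] j [ 15.3   1.8 -30.   -0.  -58.1 -18.5] F [-0.23 -0.5  -0.24] M [ 0.078 -0.086  0.016] op 0.0439
roll -0.08 dist pre-roll [ 0.1156 -0.1788  0.0005] post-roll [ 0.1156 -0.1788  0.0003]
toolR
 [[ 0.001 -0.055 -0.998]
 [ 0.    -0.998  0.055]
 [-1.    -0.    -0.001]]
stand-local [-2.87820971e-01 -1.65674326e-04  1.77610331e-01]
flange -0.015344705070824024 43 0.105927038431328
flange 0.021714812960237435 49 0.10590288206987519
tip [0.07415615 0.07496675 0.07592337 0.07853774] [0.06447295 0.00233064 0.07982839]
handle -0.14 0.0907 -0.0052 79
handle -0.12000000000000001 0.0907 -0.0063 81
handle -0.1 0.0905 -0.0064 76
handle -0.08 0.091 -0.0056 80
handle -0.06 0.0909 -0.0055 87
handle -0.039999999999999994 0.0911 -0.0054 71
```

View pics/s16.png

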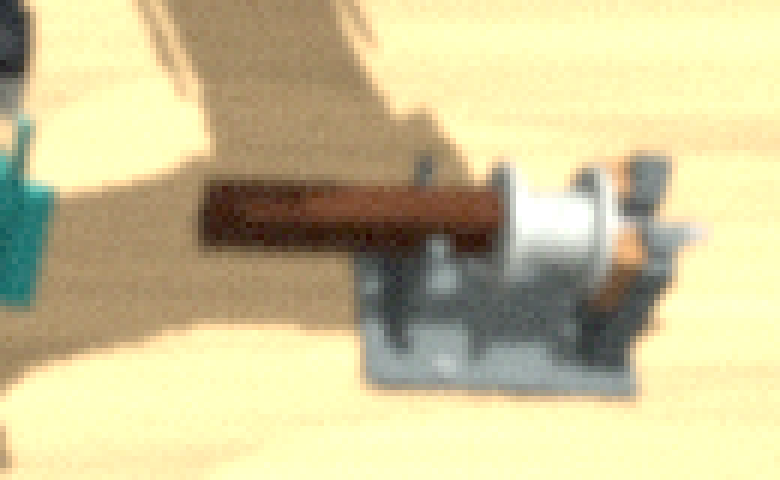

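View pics/t16.png

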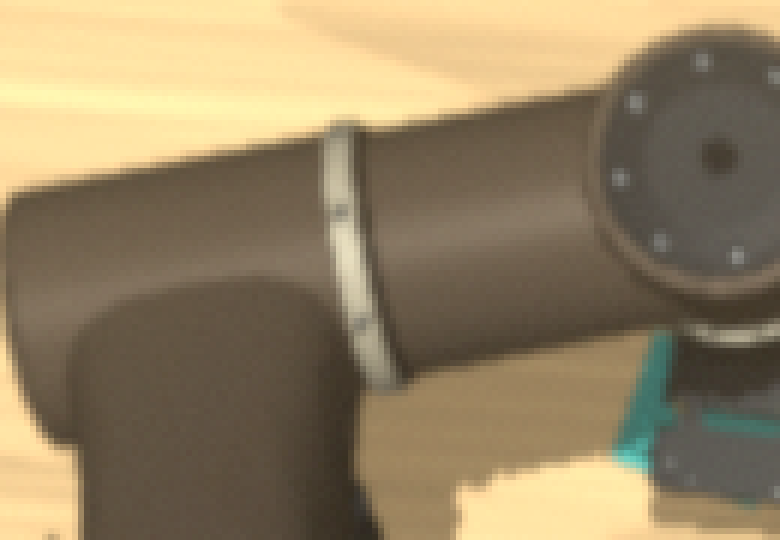

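The arbor is lying level in the stand: its handle top reads 90–91 mm, and the pulley centre is at about +3 mm along the stand. The arm is clear, so I'm handing in.

```bash
python3 - <<'E'
from plant import ctrl
print(ctrl.close_job()); o=ctrl.get_obs(); print(o["clock"],o["force"])
E
```

```text
the job is handed in; nothing more can be done
None
the job is handed in; nothing more can be done
```

The arbor and pulley are in the inspection stand and the job is handed in. It took about 35 s on the robot's clock, and no verdict was reported.

- **What I did:** I gripped the brown arbor about 5 mm behind the middle of its handle and threaded the rod through the pulley with no noticeable resistance. I then lifted it level, with the pulley on the rod, and laid it in the stand. The gripper held only the handle throughout.
- **Press on the pad:** I slid the arbor forward until it met a hard stop at the cork pad. I held it there for about 1.5 s, and the wrist force read 6.5 to 8.3 N along the push. I then backed off, let go and withdrew. The push still read 5.9 N just before I opened the gripper, and dropped to about zero once it opened.
- **Last checks (scene camera):** The handle top is level at 90–91 mm all along. The pulley centre is at about +3 mm along the stand, and the rod tip is at about +75 mm, well out of the far side. The arm is clear, with wrist force near zero.
- **Not fully confirmed:**
  - The arm blocked the top camera at the end, so the final pose rests on one view.
  - The push force comes from the wrist sensor, so it includes a little saddle friction.
  - I did not re-measure the bystanders, though the gripper never worked near them.

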